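Lay the syrup bottle in its display cradle and lock it in

ROBOT

A 7-joint arm with a two-finger parallel gripper is mounted at the origin on the work surface. World frame = base frame: x ahead of the robot, y to its left, z up, the work surface at z = 0. Lengths are in m, angles in rad, forces in N, time in s.
With the tool pointing down it reaches from about 0.4 to 0.9 m from the base axis. Payload 5.6 kg.
Tool frame: the origin (TCP) lies midway between the tips of the shut fingers; the grasp point (between the pads) lies 19 mm behind it; z points along the fingers, y is the line along which they close (so a half turn about z gives the same grasp; the last joint's range is limited). The gripper opens to 92 mm and grips with 3 to 60 N. Pads are 20 mm wide; open, the fingers measure 128 mm over their backs; the gripper's body (75 mm by 189 mm) begins 69 mm behind the grasp point.
Start: joints at [-0.043, 0.468, -0.012, 1.603, 0.006, 1.071, -0.056], TCP at [0.65, -0, 0.177] pointing down, gripper open.
Joint ranges: [-2.53, 2.53], [-0.31, 2.02], [-1.57, 1.55], [0.28, 2.44], [-1.29, 4.43], [0.15, 1.84], [-2.92, 2.92]. Speed limits (rad/s): [2.57, 2.57, 3.14, 3.14, 3.14, 3.14, 3.14].

INTERFACE

Orientations are given as a 3x3 rotation matrix whose columns are the frame's x, y, z axes.
In Python, from plant import ctrl gives the robot as it stands. The module is installed in compiled form; this text tells all that it offers.
- The arm moves only by the tool drive_tool, never from a script. Its arguments are lists of equal length, an entry for each row: "linear": the shift along the world's x, y, z in cm, a list of three; "turn": the turn, a rotation vector about the world's x, y, z in degrees, a list of three; "gripper": the closure, from 0 (fully open) to 1 (shut). A call has exactly 5 rows; each row is the pose to reach, as a shift and turn from the pose commanded when the call began; what a row does not reach only later rows make up. A row lasts 1/10 s, in which the tool goes at most 50 mm and 8.59 degrees, less where a joint would pass 70% of its speed; a pose out of reach is approached as far as the arm can. A call with a gripper value outside its range is refused whole. The fingers move at their own pace and stop on an object; the grip force is fixed at half the most. Time passes only in rows, so rows that repeat a pose let the fingers close, or fill a call up. It gives the time, the measured TCP pose, the force, the opening and the grip force at its end, in the units of the state.
- ctrl.state(): the state, without advancing time (a new reading comes with each control period).
- ctrl.get_image(name): name is "scene" or "side" or "wrist"; returns (picture, depth): 480x640x3 uint8, blue, green, red; 480x640 float32, m along the optical axis (not along the pixel's ray), 0 where there is no reading.
- ctrl.get_calibration(name): a dict with "fx", "fy", "cx", "cy" (pixels), "position" and "rotation" of the camera in the world. Camera axes: x right, y up, looking along -z (the intrinsics and any distortion apply to the point x, -y, -z); pixel columns grow to the right and rows downward; lengths in m; the calibration is good to about 2 mm. The wrist camera is an equidistant fisheye: a pixel r from the principal point sees the ray r / f radians off the axis. A picture is of the moment at which its call begins: read the wrist's pose just before it. get_calibration takes no time and is no camera call; for the wrist camera it gives the pose at the moment of the call.
- ctrl.sign_off(): hands the job in; it is judged then, once.
The state is a dict: "t": time; "joint_pos": joint angles; "joint_vel": joint speeds; "tau": joint torques, N m; "position": TCP position; "ee_rot": TCP orientation; "ft_force": force on the tool from outside, world axes, zero at the start; "wrist_torque": the same for the moment, N m; "width": opening from 0.0 (shut) to 1.0 (fully open); "grip_force": force on a finger pad.
Only numpy, scipy, OpenCV 4.12 (cv2) and the standard library are available. Lean on these libraries where they do the work, as an engineer would, in place of code of your own. Each camera call takes 0.05 s, during which the arm holds its last target. There are 200 camera calls.

TASK

Lay the red glass syrup bottle on its side in the display cradle, neck in the small notch and its bottom close up to the end board, lowering it in gently rather than dropping it. Once the bottle lies there and you have let go of it, slide the red-handled steel bar through both brass eyelets, over the bottle, until its collar comes up to the near eyelet. Leave the jar, the gift box and the scoop where they are.

Things in the scene. Friction and masses are not known exactly. Their poses are not given: they have to be found in the camera images.
- bottle: Red glass syrup bottle with a white paper label and brass cap, standing upright at the start, about 0.33 kg. Origin: centre of its underside; +z runs along its axis to the cap. Body 54 mm in diameter from 0 to 105 mm, shoulder narrowing from 105 to 120 mm, neck and cap 26 mm in diameter from 120 to 150 mm (total length 150 mm).
- bottle_cap (a point): Centre of the top of the bottle's cap, 150 mm along its axis.
- cradle: Fixed dark wooden display cradle, cork rests, brass eyelet posts. Origin: on the table under the spot where the centre of the bottle's bottom belongs; the laid bottle runs along +y, cap towards +y, its axis 48 mm above the table. +x: the way the bar is pushed, roughly away from the robot at the start. Base board x -58 to 58, y -25 to 150, 12 mm thick.
- end_board (a point): Point on the face of the end board (90 mm wide, 68 mm high) that the bottle's bottom faces: cradle x = 0, y = -4 mm, at the height of the laid bottle's axis.
- wide_rest (a point): Point on the laid bottle's axis above the wide cork V-rest for its body. The rest spans cradle y 12 to 38 mm, x -37 to 37 mm, top at z = 42 mm. Nothing stands on the base board between y = 38 and 133 mm.
- neck_notch (a point): Point on the laid bottle's axis above the small cork V notch for its neck. The notch spans cradle y 133 to 143 mm, x -23 to 23 mm, top at z = 47 mm.
- near_eyelet (a point): Centre of the hole of the near brass eyelet (cradle x = -37, y = 25, z = 84.5 mm). The hole runs along the cradle's x axis, 15 mm in diameter, 8 mm thick in x (4 mm either side of this point); ring 33 mm outside diameter.
- far_eyelet (a point): Centre of the hole of the far brass eyelet, like the near one, in line with it 74 mm farther along the cradle's +x (x = +37 mm).
- bar: Loose steel locking bar with a red handle, about 0.08 kg, lying level on its rest. Origin: on the bar's axis, at the collar's face; +x runs to the tip. Shaft 9 mm in diameter and 95 mm long (x 0 to 95 mm, the last 12 mm tapered to 3 mm); collar 24 mm in diameter, x -4 to 0 mm; red handle x -54 to -4 mm, 16 mm wide (y), 18 mm high (z), centred on the axis.
- bar_tip (a point): The tip of the bar, on its axis 95 mm from the collar's face. When the bar is home it is at cradle x = 54 mm, 13 mm past the far eyelet.
- bar_rest: Fixed pale wooden rest that carries the bar, notches open at the top. Origin: on the table below the bar's collar face; +x along the bar to its tip. Base x -7 to 97 mm, 50 mm wide, 10 mm high; two notched uprights 34 mm wide at x = 14 and 72 mm, 53 mm high, with 14 mm wide notches. The bar's axis is 45 mm above the table; its handle hangs free towards -x.
- honey_jar: Bystander: amber jar with brass lid, 68 mm in diameter, 85 mm high. Origin: centre of its underside.
- gift_box: Bystander: blue gift box 90 x 140 x 36 mm. Origin: centre of its underside.
- scoop: Bystander: blue plastic scoop, tub 85 x 55 x 30 mm with a 70 mm handle towards its -x. Origin: underside centre of the tub.
Things that resemble listed ones, but are neither listed nor needed, are in the scene too. Of the things that look like the bar, the middle-sized one is meant.

How it is judged:
By the outcome, as a careful person would: the job done as asked, in the order asked, and still so for the second after the job is handed in, with the robot touching nothing.
It also fails if it takes over 72 s, if anything falls off the work surface, if the arm or the gripper's body presses on something with over 40 N, if the wrist force passes 120 N, or if a joint passes its speed limit or range.

## Working session

There is one attempt and no reset: what is moved stays moved. The work goes in short steps, Python scripts to look and compute and a tool call to move; the robot and the scene stay as the last step left them, time stands still between calls to the robot, and variables do not carry over. Pictures are saved under pics/ and viewed, at most 13 in all, crops included, and the job is handed in when it is done.

Besides the shell and the picture viewer there is one more tool, called after "Emit:" as name(argument=value, ...) on one line, values as JSON. drive_tool: Moves the arm, as the interface text tells. Its arguments: {"type":"object","properties":{"linear":{"type":"array"},"turn":{"type":"array"},"gripper":{"type":"array"}},"required":["linear","turn","gripper"]}

```bash
mkdir -p pics
cat > h.py <<'E'
import numpy as np, cv2
from plant import ctrl
def grab(n):
    c=ctrl.get_calibration(n); im,d=ctrl.get_image(n); return im,d,c
def pts(d,c):
    h,w=d.shape; u,v=np.meshgrid(np.arange(w),np.arange(h))
    P=np.stack([(u-c['cx'])/c['fx']*d,-(v-c['cy'])/c['fy']*d,-d],-1)
    return P@np.array(c['rotation']).T+np.array(c['position'])
E
python3 - <<'E'
from h import *
for n in('scene','side'):
    im,d,c=grab(n); cv2.imwrite(f'pics/{n}0.png',im); np.savez(f'{n}0.npz',im=im,d=d,P=pts(d,c)); print(n,c,(d>0).mean())
E
```

```text
scene {'fx': 550.5241773034298, 'fy': 550.5241773034298, 'cx': 323.90816202484126, 'cy': 235.9566492710737, 'position': array([0.91730189, 0.74944676, 0.81208947]), 'rotation': array([[-0.87076829, -0.31141287,  0.38050573],
       [ 0.49148758, -0.52886892,  0.69190868],
       [-0.01423161,  0.78950598,  0.61357785]])} 0.99599609375
side {'fx': 469.0942861727449, 'fy': 469.0942861727449, 'cx': 323.1751984289141, 'cy': 241.69910950748917, 'position': array([-0.03594896, -0.6947982 ,  0.82615452]), 'rotation': array([[ 0.76477295,  0.40980765, -0.49717203],
       [-0.64425897,  0.4950988 , -0.58293015],
       [ 0.00726004,  0.76611675,  0.64266042]])} 0.9958626302083333
```

View pics/scene0.png

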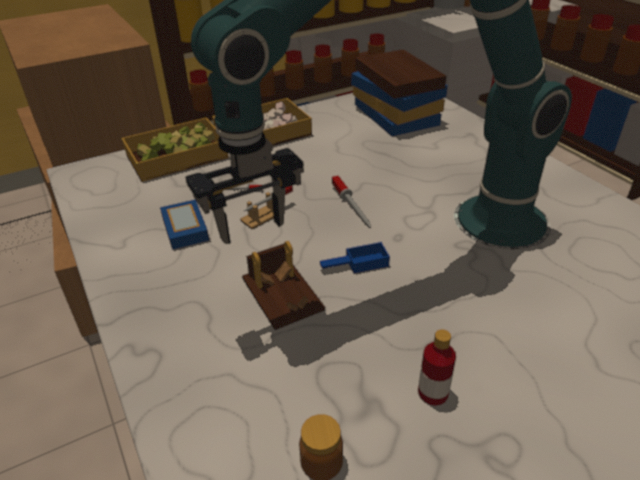

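View pics/side0.png

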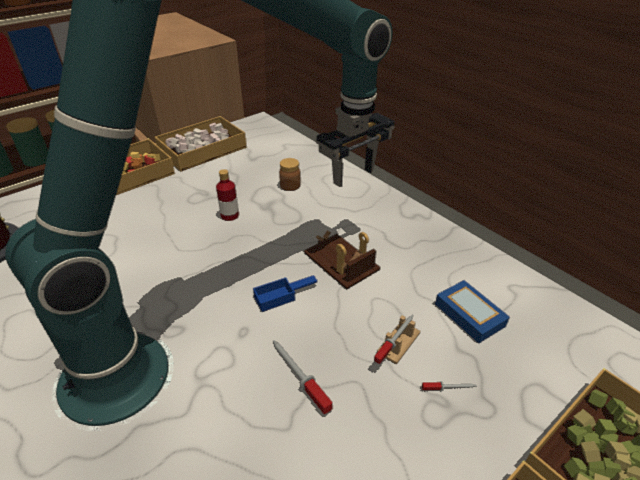

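Both pictures show the red bottle (scene 437,370; side 228,197) with the jar nearby, and the cradle (scene 283,285; side 345,258). There are three bar lookalikes in side: a large one (303,380), one on the pale rest (393,342) and a small one (448,386). The one on the rest is middle-sized, so it is my choice. Next I measure and check it in a crop.

Run:
```python
from h import *
S={n:np.load(n+'0.npz') for n in('scene','side')}
for n in S:
    im,P=S[n]['im'],S[n]['P']; hsv=cv2.cvtColor(im,cv2.COLOR_BGR2HSV)
    red=((hsv[...,0]<8)|(hsv[...,0]>172))&(hsv[...,1]>150)&(hsv[...,2]>60)
    ok=(P[...,2]>-.02)&(P[...,2]<.3)&(P[...,0]>.2)&(P[...,0]<1.1)&(abs(P[...,1])<.7)
    k,l,st,ce=cv2.connectedComponentsWithStats((red&ok).astype(np.uint8))
    for i in range(1,k):
        if st[i,4]>25:
            q=P[l==i]; print(n,'red',ce[i].round(),st[i,4],q.mean(0).round(3),q.min(0).round(3),q.max(0).round(3))
    # objects above table
    hi=ok&(P[...,2]>.006)
    k,l,st,ce=cv2.connectedComponentsWithStats(hi.astype(np.uint8))
    for i in range(1,k):
        if st[i,4]>80:
            q=P[l==i]; print(n,'obj',ce[i].round(),st[i,4],np.percentile(q,[1,50,99],axis=0).round(3).tolist(), np.round(cv2.minAreaRect(q[:,:2].astype(np.float32)*1000)[0:3][0],0),cv2.minAreaRect(q[:,:2].astype(np.float32)*1000)[1:])
    t=ok&(abs(P[...,2])<.005); print('table z',np.median(P[...,2][t]))
a=S['side']['im']; s=S['scene']['im']
z=lambda m,y,x,h,w,W,H: cv2.resize(m[y:y+h,x:x+w],(W,H),interpolation=cv2.INTER_CUBIC)
cv2.imwrite('pics/crop1.png',np.vstack([np.hstack([z(a,215,295,90,120,400,300),z(a,305,350,90,120,400,300)]),np.hstack([z(s,230,230,105,140,400,300),z(s,180,220,60,80,400,300)])]))
```

```text
scene red [339. 184.] 125 [ 0.29  -0.307  0.031] [ 0.276 -0.337  0.018] [ 0.3   -0.277  0.039]
scene red [288. 188.] 29 [ 0.426 -0.327  0.05 ] [ 0.417 -0.332  0.041] [ 0.435 -0.322  0.057]
scene red [438. 357.] 465 [0.48  0.329 0.112] [0.448 0.301 0.099] [0.497 0.347 0.131]
scene obj [285. 129.] 946 [[0.203, -0.698, 0.007], [0.277, -0.639, 0.043], [0.35, -0.631, 0.063]] [ 280. -664.] ((158.9806671142578, 70.58588409423828), 0.0647033154964447)
scene obj [177. 158.] 1940 [[0.485, -0.699, 0.007], [0.619, -0.639, 0.039], [0.732, -0.631, 0.063]] [ 603. -663.] ((73.65662384033203, 260.7370300292969), 89.38117980957031)
scene obj [347. 195.] 446 [[0.274, -0.343, 0.007], [0.294, -0.272, 0.021], [0.306, -0.145, 0.038]] [ 295. -242.] ((203.75341796875, 33.27465057373047), 79.842529296875)
scene obj [267. 208.] 1147 [[0.419, -0.337, 0.007], [0.545, -0.293, 0.049], [0.606, 0.011, 0.294]] [ 561. -187.] ((393.0280456542969, 131.00318908691406), 62.881988525390625)
scene obj [183. 223.] 1663 [[0.649, -0.432, 0.007], [0.699, -0.338, 0.036], [0.746, -0.289, 0.04]] [ 695. -363.] ((150.0415496826172, 
[... 2818 characters left out ...]
] 1130 [[0.414, -0.345, 0.007], [0.488, -0.325, 0.038], [0.559, -0.287, 0.057]] [ 486. -319.] ((151.1747283935547, 50.76454544067383), 12.854083061218262)
side obj [308. 383.] 887 [[0.27, -0.345, 0.008], [0.285, -0.287, 0.027], [0.302, -0.146, 0.037]] [ 288. -241.] ((209.2744140625, 33.83113098144531), 88.67012023925781)
side obj [577. 430.] 5854 [[0.433, -0.699, 0.007], [0.586, -0.665, 0.034], [0.73, -0.636, 0.062]] [ 569. -668.] ((329.1886901855469, 64.94633483886719), 0.0006112250848673284)
side obj [440. 385.] 260 [[0.456, -0.48, 0.006], [0.483, -0.441, 0.013], [0.538, -0.419, 0.02]] [ 501. -451.] ((16.920560836791992, 105.39750671386719), 58.28718948364258)
table z 0.0001730769515818631
```

View pics/crop1.png

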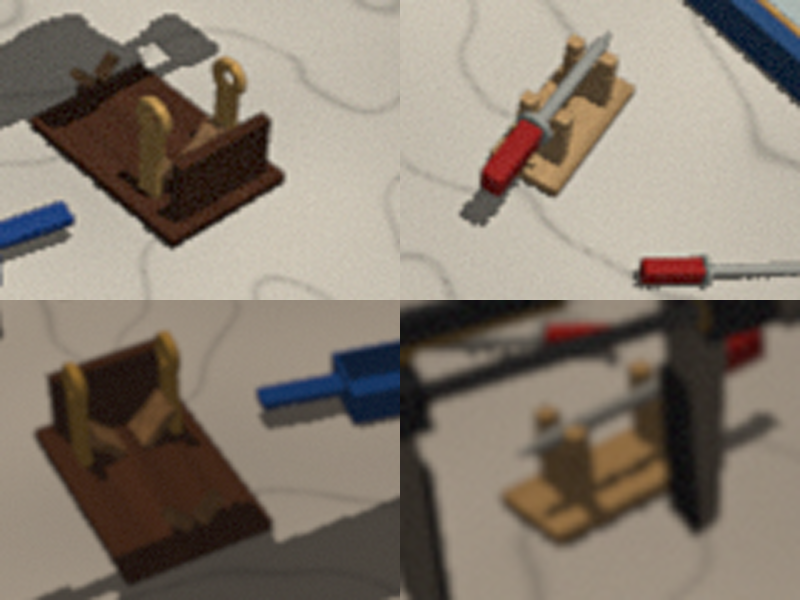

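The close crop (top right) confirms the middle-sized bar lying on the pale rest, with its handle at side (383,352); the cradle's eyelets and rests are clear. Next come the precise fits.

```bash
cat > fit.py <<'E'
from h import *
from scipy.optimize import least_squares
S={n:np.load(n+'0.npz') for n in('scene','side')}
for n in S:
    im,P=S[n]['im'],S[n]['P']; hsv=cv2.cvtColor(im,cv2.COLOR_BGR2HSV)
    X,Y,Z=P[...,0],P[...,1],P[...,2]
    box=lambda a,b,c,d,e,f:(X>a)&(X<b)&(Y>c)&(Y<d)&(Z>e)&(Z<f)
    q=P[box(.4,.54,.25,.4,.015,.1)]
    r=least_squares(lambda p:np.hypot(q[:,0]-p[0],q[:,1]-p[1])-.027,[.47,.32],loss='soft_l1',f_scale=.002)
    print(n,'bottle',r.x.round(4),'resid',np.median(abs(r.fun)).round(4))
    # base-board top -> edges
    b=P[box(.5,.68,-.16,.08,.008,.016)].astype(np.float32)
    print(n,'board',[np.round(v,2) for v in cv2.minAreaRect(b[:,:2]*1000)])
    e=box(.5,.68,-.12,-.03,.075,.11)
    for s,m in(('near',e&(X<.59)),('far',e&(X>.59))):
        q=P[m]; print(n,s,len(q),q.mean(0).round(4),q.min(0).round(4),q.max(0).round(4))
    # bar: steel + red, above rest
    m=box(.40,.62,-.36,-.25,.025,.075); red=((hsv[...,0]<8)|(hsv[...,0]>172))&(hsv[...,1]>120)
    gray=(hsv[...,1]<60)
    for s,k in(('handle',m&red),('shaft',m&gray&(Z>.035))):
        q=P[k]
        if len(q)<8: print(n,s,len(q)); continue
        l=cv2.fitLine(q[:,:2].astype(np.float32),cv2.DIST_HUBER,0,.01,.01).ravel()
        u=l[:2]*np.sign(l[0]); t=q[:,:2]@u
        print(n,s,len(q),q.mean(0).round(4),'yaw',np.degrees(np.arctan2(u[1],u[0])).round(2),'ends',q[t.argmin()].round(4),q[t.argmax()].round(4),'zmax',np.percentile(q[:,2],97).round(4))
E
python3 fit.py; python3 -c "
from h import *
s=ctrl.state();print(s['t'],s['position'],s['ee_rot'],s['width'])"
```

```text
scene bottle [0.4696 0.3194] resid 0.0006
scene board [array([589.55, -36.39]), array([178.92, 116.6 ]), np.float64(88.65)]
scene near 96 [ 0.553  -0.0697  0.0905] [ 0.5469 -0.0872  0.0768] [ 0.5566 -0.0548  0.1038]
scene far 94 [ 0.6266 -0.0713  0.0906] [ 0.6213 -0.0882  0.0751] [ 0.6298 -0.0585  0.1033]
scene handle 41 [ 0.4274 -0.3266  0.0487] yaw 20.48 ends [ 0.4173 -0.3295  0.0473] [ 0.4391 -0.32    0.0477] zmax 0.0549
scene shaft 92 [ 0.5164 -0.3118  0.0482] yaw 12.75 ends [ 0.4703 -0.3291  0.0561] [ 0.5573 -0.298   0.0509] zmax 0.0542
side bottle [0.4702 0.3215] resid 0.0012
side board [array([586.97, -36.96]), array([176.72, 119.05]), np.float64(88.42)]
side near 90 [ 0.5492 -0.0755  0.0891] [ 0.5442 -0.0896  0.0765] [ 0.5559 -0.0581  0.1036]
side far 90 [ 0.6226 -0.0768  0.0887] [ 0.6183 -0.0913  0.0752] [ 0.6282 -0.0614  0.1024]
side handle 207 [ 0.4345 -0.3319  0.0515] yaw 12.37 ends [ 0.4137 -0.3393  0.0433] [ 0.4609 -0.3202  0.0523] zmax 0.0566
side shaft 172 [ 0.5021 -0.3155  0.0491] yaw 13.93 ends [ 0.4637 -0.3346  0.0512] [ 0.5579 -0.3032  0.0464] zmax 0.0565
0.1 [ 6.49434083e-01 -1.20388272e-04  1.76221804e-01] [[ 1.61068128e-04  9.99998756e-01 -1.56920339e-03]
 [ 9.99999979e-01 -1.61266958e-04 -1.26581685e-04]
 [-1.26834588e-04 -1.56918297e-03 -9.99998761e-01]] 0.996121980615933
```

Emit:
drive_tool(linear=[[-4,4,0],[-8,8,0],[-12,12,0],[-16,16,0],[-18,18,0]], turn=[[8,0,0],[16,0,0],[24,0,0],[32,0,0],[40,0,0]], gripper=[0,0,0,0,0])

```text
t: 0.6
position: [0.4726, 0.1774, 0.1778]
ee_rot: [[-0.0, 1.0, 0.003], [0.763, -0.002, 0.646], [0.646, 0.002, -0.763]]
ft_force: [-0.3, 0.5, -1.2]
width: 1.0
grip_force: 0.0
```

Emit:
drive_tool(linear=[[0,2,-2],[0,4,-4],[0,6.5,-5.3],[0,6.5,-5.3],[0,6.5,-5.3]], turn=[[8,0,0],[15,0,0],[15,0,0],[15,0,0],[15,0,0]], gripper=[0,0,0,0,0])

```text
t: 1.1
position: [0.473, 0.2418, 0.124]
ee_rot: [[0.0, 1.0, -0.001], [0.573, 0.001, 0.819], [0.819, -0.001, -0.573]]
ft_force: [0.9, -0.1, 0.4]
width: 1.002
grip_force: 0.0
```

```bash
python3 -c "
from h import *
s=ctrl.state();print(s['t'],s['position'].round(4),s['ee_rot'].round(3),s['joint_pos'].round(2))"
```

```text
1.1 [0.473  0.2418 0.124 ] [[ 0.     1.    -0.001]
 [ 0.573  0.001  0.819]
 [ 0.819 -0.001 -0.573]] [ 0.39  0.57 -0.41  2.12 -1.06  0.89  0.91]
```

Emit:
drive_tool(linear=[[0,1.6,-1.1],[0,3.2,-2.2],[0,4.8,-3.3],[0,6.4,-4.4],[0,6.4,-4.4]], turn=[[0,0,0],[0,0,0],[0,0,0],[0,0,0],[0,0,0]], gripper=[0,0,0,0,0])

```text
t: 1.6
position: [0.4729, 0.3069, 0.0807]
ee_rot: [[-0.002, 1.0, -0.001], [0.573, 0.003, 0.819], [0.819, 0.001, -0.573]]
ft_force: [-0.6, -0.5, 0.9]
width: 1.003
grip_force: 0.0
```

Emit:
drive_tool(linear=[[0,1.3,-0.9],[0,2.7,-1.9],[0,2.7,-1.9],[0,2.7,-1.9],[0,2.7,-1.9]], turn=[[0,0,0],[0,0,0],[0,0,0],[0,0,0],[0,0,0]], gripper=[0,0,0,0,0])

```text
t: 2.1
position: [0.4743, 0.3314, 0.0616]
ee_rot: [[-0.001, 1.0, 0.002], [0.574, -0.001, 0.819], [0.819, 0.002, -0.574]]
ft_force: [0.9, 0.8, 0.2]
width: 1.001
grip_force: 0.0
```

Run:
```python
from h import *
im,d,c=grab('scene'); a=cv2.resize(im[280:430,360:520],(480,450),interpolation=cv2.INTER_CUBIC)
w,_,_=grab('wrist'); cv2.imwrite('pics/p2.png',np.hstack([a,cv2.resize(w,(320,450))]))
s=ctrl.state();print(s['t'],s['position'].round(4),s['joint_pos'].round(2))
```

```text
2.2 [0.4741 0.3317 0.0615] [ 0.3   0.74 -0.53  2.12 -1.23  0.65  1.03]
```

View pics/p2.png

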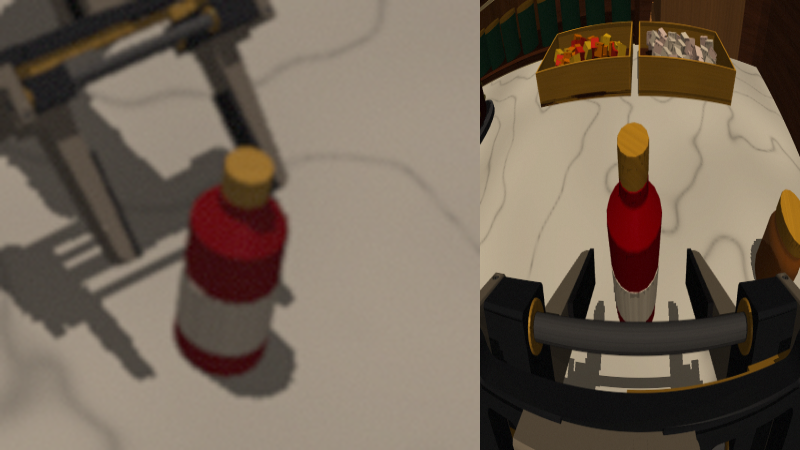

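The picture shows the bottle between the fingers in the wrist view (right panel, bottle centre x≈634, gap centre ≈640), which means the tool sits about 4 mm too far in +x. I shift it and close.

Emit:
drive_tool(linear=[[-0.2,0.2,0],[-0.4,0.4,0],[-0.4,0.4,0],[-0.4,0.4,0],[-0.4,0.4,0]], turn=[[0,0,0],[0,0,0],[0,0,0],[0,0,0],[0,0,0]], gripper=[0,0,0,0,0.2])

```text
t: 2.7
position: [0.4693, 0.3367, 0.0611]
ee_rot: [[0.0, 1.0, 0.0], [0.574, -0.0, 0.819], [0.819, -0.0, -0.574]]
ft_force: [-0.9, 0.2, 0.5]
width: 0.933
grip_force: 0.0
```

Emit:
drive_tool(linear=[[0,0,0],[0,0,0],[0,0,0],[0,0,0],[0,0,0]], turn=[[0,0,0],[0,0,0],[0,0,0],[0,0,0],[0,0,0]], gripper=[0.7,0.7,0.7,0.7,0.7])

```text
t: 3.2
position: [0.4689, 0.3369, 0.0612]
ee_rot: [[-0.0, 1.0, -0.001], [0.573, 0.0, 0.819], [0.819, -0.0, -0.573]]
ft_force: [-0.9, -0.5, 0.3]
width: 0.501
grip_force: 24.0
```

Emit:
drive_tool(linear=[[0,0,0],[0,0,0],[0,0,0.3],[0,0,0.6],[0,0,1]], turn=[[0,0,0],[0,0,0],[0,0,0],[0,0,0],[0,0,0]], gripper=[0.7,0.7,0.7,0.7,0.7])

```text
t: 3.7
position: [0.4694, 0.3362, 0.0708]
ee_rot: [[0.001, 1.0, 0.001], [0.575, -0.001, 0.818], [0.818, -0.0, -0.575]]
ft_force: [0.4, 1.5, -3.1]
width: 0.488
grip_force: 27.6
```

Emit:
drive_tool(linear=[[0,0,2],[0,0,4],[0,0,6],[0,0,8],[0,0,8]], turn=[[0,0,0],[0,0,0],[0,0,0],[0,0,0],[0,0,0]], gripper=[0.7,0.7,0.7,0.7,0.7])

```text
t: 4.2
position: [0.4701, 0.3371, 0.1533]
ee_rot: [[-0.004, 1.0, 0.002], [0.574, 0.001, 0.819], [0.819, 0.005, -0.574]]
ft_force: [0.4, 1.1, -4.6]
width: 0.491
grip_force: 27.6
```

Run:
```python
from h import *
from scipy.optimize import least_squares
s=ctrl.state();print(s['t'],s['position'].round(4),s['width'],s['wrist_torque'].round(2))
for n in('scene','side'):
    im,d,c=grab(n); P=pts(d,c); cv2.imwrite(f'pics/{n}3.png',im)
    hsv=cv2.cvtColor(im,cv2.COLOR_BGR2HSV)
    red=((hsv[...,0]<8)|(hsv[...,0]>172))&(hsv[...,1]>120)&(hsv[...,2]>40)
    m=red&(abs(P[...,0]-.47)<.08)&(abs(P[...,1]-.32)<.08)
    q=P[m]; print(n,len(q),'zrange',q[:,2].min(),q[:,2].max())
    q=q[q[:,2]<np.percentile(q[:,2],80)]
    f=lambda p:np.hypot(q[:,0]-p[0]-p[2]*(q[:,2]-.15),q[:,1]-p[1]-p[3]*(q[:,2]-.15))-.027
    r=least_squares(f,[.47,.32,0,0],loss='soft_l1',f_scale=.002); print(r.x.round(4),np.median(abs(r.fun)))
    if n=='scene': cv2.imwrite('pics/p3.png',cv2.resize(im[220:420,340:540],(600,600),interpolation=cv2.INTER_CUBIC))
```

```text
4.2 [0.4701 0.3371 0.1533] 0.4909630960846082 [-1.42 -0.04 -0.  ]
scene 1281 zrange 0.0006485128099154025 0.22369839972257122
[ 0.4709  0.3165 -0.0123  0.0561] 0.0010552966080683828
side 122 zrange 0.09262436946625507 0.2191685652787292
[ 0.4684  0.3107 -0.0727 -0.0431] 0.001556534810646517
```

View pics/p3.png

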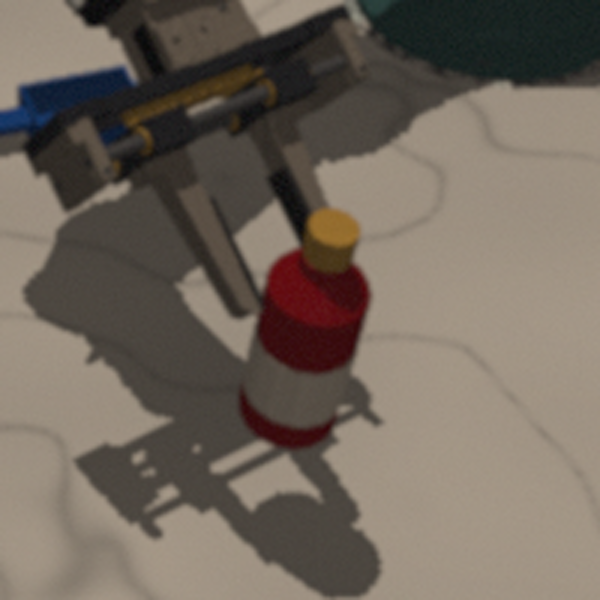

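The bottle is held and lifted, seemingly near the fingertips. I check where the tips really are and how far it tilts.

Run:
```python
from h import *
s=ctrl.state();p,R=s['position'],s['ee_rot']
for n in('scene','side'):
    im,d,c=grab(n); P=pts(d,c); hsv=cv2.cvtColor(im,cv2.COLOR_BGR2HSV)
    L=(P-p)@R   # tool coords
    red=(hsv[...,1]>150)
    m=(abs(L[...,0])<.03)&(abs(L[...,1])<.09)&(L[...,2]>-.09)&(L[...,2]<.06)&~red
    for sg in(1,-1):
        q=L[m&(L[...,1]*sg>.022)]
        if len(q)<5: continue
        print(n,sg,len(q),'toolz pct',np.percentile(q[:,2],[50,90,97,100]).round(3),'y',np.percentile(q[:,1],[5,50,95]).round(3))
    # bottle: cap + red extremes
    yel=(hsv[...,0]>12)&(hsv[...,0]<28)&(hsv[...,1]>110)&(abs(P[...,0]-.47)<.04)&(abs(P[...,1]-.33)<.06)&(P[...,2]>.19)
    q=P[yel]; print('cap',len(q)); 
    if len(q):
        t=q[q[:,2]>np.percentile(q[:,2],98)-.004]; print('captop',t.mean(0).round(4),t.min(0).round(3),t.max(0).round(3))
    b=P[red&(abs(P[...,0]-.47)<.06)&(abs(P[...,1]-.32)<.06)&(P[...,2]>.06)]
    b=b[b[:,2]<b[:,2].min()+.012]; print('bottom',b.min(0).round(4),b.max(0).round(4),b.mean(0).round(4))
```

```text
scene 1 680 toolz pct [-0.054 -0.005  0.003  0.011] y [0.023 0.031 0.04 ]
scene -1 118 toolz pct [-0.08  -0.072 -0.07  -0.035] y [-0.035 -0.028 -0.022]
cap 315
captop [0.472  0.327  0.2377] [0.459 0.315 0.236] [0.484 0.339 0.241]
bottom [0.4624 0.302  0.0871] [0.4972 0.3354 0.0989] [0.4847 0.3262 0.0946]
cap 93
captop [0.4698 0.3229 0.2377] [0.458 0.313 0.236] [0.483 0.336 0.24 ]
bottom [0.4422 0.2805 0.0913] [0.486  0.3131 0.1032] [0.4596 0.292  0.098 ]
```

Emit:
drive_tool(linear=[[0.8,-2,1],[1.6,-4,2],[2.4,-7,3],[3.3,-10,4],[4.1,-13,4]], turn=[[-5,0,0],[-11,0,0],[-17,0,0],[-24,0,0],[-30,0,0]], gripper=[0.7,0.7,0.7,0.7,0.7])

```text
t: 4.9
position: [0.5108, 0.2058, 0.1921]
ee_rot: [[-0.001, 1.0, 0.001], [0.908, 0.0, 0.419], [0.419, 0.001, -0.908]]
ft_force: [0.4, -0.2, -4.4]
width: 0.495
grip_force: 27.3
```

Emit:
drive_tool(linear=[[0.8,-2.4,0],[1.6,-4.8,0],[2.4,-7.2,0],[3.3,-9.6,0],[4.1,-12,0]], turn=[[-6,0,0],[-12,0,0],[-18,0,0],[-24,0,0],[-30,0,0]], gripper=[0.7,0.7,0.7,0.7,0.7])

```text
t: 5.4
position: [0.5505, 0.0861, 0.1899]
ee_rot: [[-0.0, 1.0, -0.003], [0.996, 0.0, -0.091], [-0.091, -0.003, -0.996]]
ft_force: [-0.0, -0.1, -2.8]
width: 0.489
grip_force: 27.2
```

Emit:
drive_tool(linear=[[0.8,-2.4,0],[1.6,-4.8,0],[2.4,-7.2,0],[3.3,-9.6,0],[4.1,-12.7,0]], turn=[[-6,0,0],[-12,0,0],[-18,0,0],[-24,0,0],[-30,0,0]], gripper=[0.7,0.7,0.7,0.7,0.7])

```text
t: 5.9
position: [0.5919, -0.0388, 0.1892]
ee_rot: [[-0.004, 1.0, -0.001], [0.818, 0.002, -0.575], [-0.575, -0.003, -0.818]]
ft_force: [-0.9, -0.0, -4.9]
width: 0.469
grip_force: 27.1
```

Emit:
drive_tool(linear=[[0,0,0],[0,0,0],[0,0,0],[0,0,0],[0,0,0]], turn=[[0,0,-1.4],[0,0,-1.4],[0,0,-1.4],[0,0,-1.4],[0,0,-1.4]], gripper=[0.7,0.7,0.7,0.7,0.7])

```text
t: 6.4
position: [0.5923, -0.04, 0.1917]
ee_rot: [[0.021, 1.0, -0.013], [0.82, -0.025, -0.572], [-0.572, 0.001, -0.82]]
ft_force: [0.2, 0.0, -3.7]
width: 0.457
grip_force: 27.2
```

```bash
cat > meas.py <<'E'
from h import *
import sys
from scipy.optimize import least_squares
O=np.array([.5867,-.0992,0]); a=np.radians(-1.4)
C=np.array([[np.cos(a),-np.sin(a),0],[np.sin(a),np.cos(a),0],[0,0,1]])
s=ctrl.state();p,R=s['position'],s['ee_rot']
print(s['t'],p.round(4),R.round(3).tolist(),'grasp in cradle',((p-.019*R[:,2]-O)@C*1000).round(1),s['joint_pos'].round(2))
for n in('scene','side'):
    im,d,c=grab(n); P=pts(d,c); cv2.imwrite(f'pics/{n}_{sys.argv[1]}.png',im)
    L=(P-O)@C*1000; hsv=cv2.cvtColor(im,cv2.COLOR_BGR2HSV); z0=float(sys.argv[2])
    near=(abs(L[...,0])<35)&(L[...,1]>-20)&(L[...,1]<175)&(abs(L[...,2]-z0)<40)
    red=((hsv[...,0]<8)|(hsv[...,0]>170))&(hsv[...,1]>150)&(hsv[...,2]>40)
    q=L[red&near]; 
    if len(q)<20: print(n,'few',len(q)); continue
    print(n,len(q),'red y',np.percentile(q[:,1],[0,1,99,100]).round(1))
    q=q[q[:,1]<100]
    r=least_squares(lambda v:np.hypot(q[:,0]-v[0]-v[2]*(q[:,1]-70),q[:,2]-v[1]-v[3]*(q[:,1]-70))-27,[0,z0,0,0],loss='soft_l1',f_scale=2)
    print(n,'axis at y70 x,z',r.x[:2].round(1),'slopes',r.x[2:].round(3),'res',np.median(abs(r.fun)).round(2))
    yel=near&(hsv[...,0]>12)&(hsv[...,0]<30)&(hsv[...,1]>110)&(L[...,1]>118)&(abs(L[...,2]-z0)<22)
    q=L[yel]; 
    if len(q): print(n,'cap',len(q),q.mean(0).round(1),q.min(0).round(1),q.max(0).round(1))
E
python3 meas.py h1 158
```

```text
6.4 [ 0.5923 -0.04    0.1917] [[0.021, 1.0, -0.013], [0.82, -0.025, -0.572], [-0.572, 0.001, -0.82]] grasp in cradle [  4.1  70.2 207.2] [-0.36  0.47  0.04  1.73  0.59  1.24 -0.63]
scene 31 red y [ 22.6  42.  121.1 121.2]
scene axis at y70 x,z [  3.3 184.7] slopes [0.054 0.675] res 0.16
side 175 red y [14.7 14.8 87.4 98.1]
side axis at y70 x,z [  5.2 179.6] slopes [-0.011  0.671] res 1.26
```

Run:
```python
import cv2,numpy as np
a=cv2.imread('pics/scene_h1.png')[160:310,180:340]; b=cv2.imread('pics/side_h1.png')[100:250,270:430]
cv2.imwrite('pics/p4.png',np.hstack([cv2.resize(x,(400,375),interpolation=cv2.INTER_CUBIC) for x in(a,b)]))
```

```text
(no output)
```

View pics/p4.png

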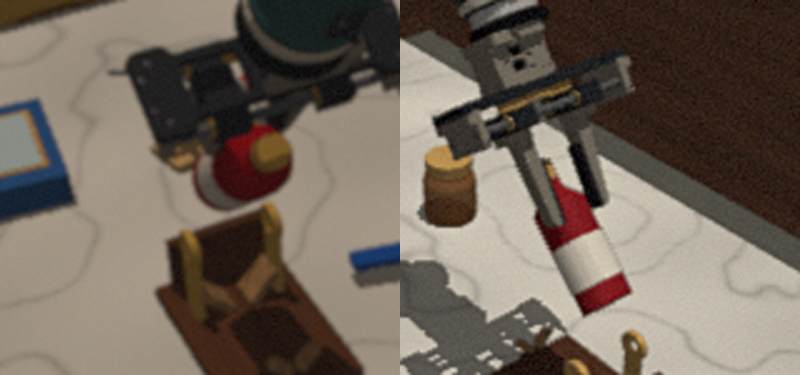

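The bottle has pivoted about 35° and is held only by the fingertips near its shoulder, at side crop (550,210). I measure the tips at once and then re-seat it upright.

Run:
```python
from h import *
s=ctrl.state();p,R=s['position'],s['ee_rot'];print(s['t'],p,s['width'])
im,d,c=grab('side'); P=pts(d,c); L=(P-p)@R*1000
hsv=cv2.cvtColor(im,cv2.COLOR_BGR2HSV)
np.savez('side4.npz',im=im,d=d,P=P,L=L)
red=((hsv[...,0]<8)|(hsv[...,0]>170))&(hsv[...,1]>150)&(hsv[...,2]>40)
near=(np.linalg.norm(L,axis=-1)<150)
q=L[red&near]; print('red toolx',q[:,0].min(),q[:,0].max(),'toolz',q[:,2].min(),q[:,2].max(),'tooly',q[:,1].min(),q[:,1].max())
# finger pixels: walk down columns of crop: print tool coords at picks (crop px/2.5+offset)
for cx,cy in((530,170),(545,200),(552,218),(560,225),(585,160),(600,195),(605,205),(548,165)):
    u,v=int(270+(cx-400)/2.5),int(100+cy/2.5); print((cx,cy),L[v,u].round(0),hsv[v,u])
from scipy.optimize import least_squares
q=P[red&near]*1000; 
g=lambda v:(lambda w:np.linalg.norm(np.cross(q-np.array([v[0],v[1],0])-np.array([0,0,v[4]]),w/np.linalg.norm(w)),axis=1)-27)(np.array([v[2],1,v[3]]))
r=least_squares(lambda v:g(np.array([v[0],-30,v[1],v[2],v[3]])),[590,0,.6,180],loss='soft_l1',f_scale=2)
print('axis at y=-30: x,z',r.x[[0,3]],'dir',r.x[1:3],np.median(abs(r.fun)))
```

```text
6.5 [ 0.59223304 -0.04019391  0.19157907] 0.4580812786288818
red toolx -23.608465601667866 30.19676992808502 toolz -77.86253439664765 146.1594411874589 tooly -29.14078433341705 24.574481576054517
(530, 170) [-10. -37. -93.] [16 40 82]
(545, 200) [-10. -34. -63.] [ 19  46 117]
(552, 218) [ -3. -30. -46.] [23 48 69]
(560, 225) [  4. -19. -35.] [  2 130 108]
(585, 160) [ -9.  24. -82.] [ 0 26 40]
(600, 195) [-11.  25. -47.] [16 45 73]
(605, 205) [328. 266.   1.] [ 20  29 195]
(548, 165) [ 24.   4. -90.] [ 18 151 157]
axis at y=-30: x,z [593.60039967 180.4070201 ] dir [0.03437836 0.88707975] 1.1723310657494537
```

The fingertips lie about 40 mm short of the reported TCP, and the first scene depth agrees (tips at z 0.215 with TCP at 0.177). So the grasp was too shallow. I work out how to set the bottle upright and grasp it deeper.

Run:
```python
from h import *
from scipy.spatial.transform import Rotation as Ro
f=np.load('side4.npz'); im,P,L=f['im'],f['P']*1000,f['L']; hsv=cv2.cvtColor(im,cv2.COLOR_BGR2HSV)
p=np.array([592.2,-40.2,191.6])
red=((hsv[...,0]<8)|(hsv[...,0]>170))&(hsv[...,1]>150)&(hsv[...,2]>40)&(np.linalg.norm(L,axis=-1)<150)
A=np.array([593.6,-30,180.4]); w=np.array([.034,1,.887]); w/=np.linalg.norm(w)
q=P[red]; q=q[np.linalg.norm(np.cross(q-A,w),axis=1)<32]; t=(q-A)@w; print('t',np.percentile(t,[0,2,98,100]))
B=A+w*np.percentile(t,1); print('bottom',B,'elev',np.degrees(np.arcsin(w[2])))
for ang in(45,48):
    r=Ro.from_euler('x',ang,degrees=True); print(ang,'bottom rel TCP',r.apply(B-p),'dir',r.apply(w))
# gripper profile in tool z (non red), behind tips
m=(abs(L[...,0])<45)&(abs(L[...,1])<100)&(L[...,2]>-200)&(L[...,2]<0)&~red
for a in range(-170,-20,10):
    k=m&(L[...,2]>=a)&(L[...,2]<a+10); 
    if k.sum()>3: print(a,k.sum(),'y',L[k][:,1].min().round(),L[k][:,1].max().round(),'x',L[k][:,0].min().round(),L[k][:,0].max().round())
g=np.load('scene0.npz'); P0=g['P']*1000
k=(abs(P0[...,1])<30)&(abs(P0[...,0]-650)<80)&(P0[...,2]>150)&(P0[...,2]<300); z=P0[k][:,2]; print('start tip z',np.sort(z)[:10].round())
```

```text
t [-137.42916619  -47.6307125    68.56788209   78.99774671]
bottom [592.36706069 -66.26292076 148.23478928] elev 41.55659559132326
45 bottom rel TCP [  0.16706069  12.23456656 -49.09310257] dir [0.02542754 0.059757   0.99788904]
48 bottom rel TCP [  0.16706069  14.78713398 -48.38551444] dir [0.02542754 0.00744963 0.99964891]
-170 342 y -95.0 94.0 x -34.0 27.0
-160 336 y -94.0 96.0 x -34.0 31.0
-150 337 y -91.0 89.0 x -35.0 35.0
-140 341 y -87.0 88.0 x -35.0 32.0
-130 200 y -87.0 87.0 x -33.0 25.0
-120 97 y -40.0 41.0 x -15.0 12.0
-110 92 y -39.0 41.0 x -14.0 12.0
-100 106 y -39.0 40.0 x -14.0 26.0
-90 104 y -38.0 40.0 x -14.0 24.0
-80 95 y -38.0 38.0 x -15.0 26.0
-70 86 y -36.0 37.0 x -13.0 19.0
-60 88 y -35.0 34.0 x -15.0 36.0
-50 78 y -35.0 36.0 x -15.0 34.0
-40 26 y -31.0 33.0 x -12.0 33.0
-30 15 y -25.0 19.0 x -10.0 33.0
start tip z [212. 213. 213. 214. 215. 215. 215. 215. 215. 216.]
```

Emit:
drive_tool(linear=[[-0.3,3,0],[-0.6,7,0],[-0.9,11,0],[-1.2,15,0],[-1.5,17.5,0]], turn=[[6,0,0],[13,0,0],[20,0,0],[27,0,0],[34,0,0]], gripper=[0.7,0.7,0.7,0.7,0.7])

```text
t: 7.05
position: [0.5771, 0.1387, 0.1924]
ee_rot: [[0.016, 1.0, -0.012], [1.0, -0.016, -0.011], [-0.011, -0.012, -1.0]]
ft_force: [-0.4, 0.2, -2.6]
width: 0.459
grip_force: 27.5
```

Emit:
drive_tool(linear=[[0,1,0],[0,2,-2],[0,2,-4],[0,2,-6],[0,2,-7]], turn=[[6,0,0],[12,0,0],[14,0,0],[14,0,0],[14,0,0]], gripper=[0.7,0.7,0.7,0.7,0.7])

```text
t: 7.55
position: [0.576, 0.153, 0.1193]
ee_rot: [[0.021, 1.0, -0.017], [0.975, -0.017, 0.223], [0.223, -0.021, -0.975]]
ft_force: [-0.1, 0.5, -3.5]
width: 0.453
grip_force: 27.6
```

```bash
cat > up.py <<'E'
from h import *
from scipy.optimize import least_squares
s=ctrl.state();p,R=s['position'],s['ee_rot'];print(s['t'],p.round(4),'toolz',R[:,2].round(3),s['width'],s['ft_force'])
for n in('scene','side'):
    im,d,c=grab(n); P=pts(d,c); cv2.imwrite(f'pics/{n}_u.png',im); hsv=cv2.cvtColor(im,cv2.COLOR_BGR2HSV)
    red=((hsv[...,0]<8)|(hsv[...,0]>170))&(hsv[...,1]>150)&(hsv[...,2]>30)
    q=P[red&(abs(P[...,0]-p[0])<.08)&(abs(P[...,1]-p[1]-.015)<.08)&(P[...,2]<.25)&(P[...,2]>.002)]*1000
    zt=np.percentile(q[:,2],99); z0=np.median(q[:,2]); b=q[q[:,2]<zt-20]
    r=least_squares(lambda v:np.hypot(b[:,0]-v[0]-v[2]*(b[:,2]-z0),b[:,1]-v[1]-v[3]*(b[:,2]-z0))-27,[*b[:,:2].mean(0),0,0],loss='soft_l1',f_scale=2)
    print(n,len(q),'axis at z',z0.round(),r.x.round(3),'red z',np.percentile(q[:,2],[0,1,99]).round(1),np.median(abs(r.fun)).round(2))
E
python3 up.py
```

```text
7.55 [0.576  0.153  0.1193] toolz [-0.017  0.223 -0.975] 0.45333085824929836 [-0.07989829  0.53947272 -3.46423047]
scene 811 axis at z 167.0 [5.78874e+02 1.67812e+02 4.30000e-02 2.74000e-01] red z [ 65.5  68.1 189.1] 0.66
side 294 axis at z 149.0 [5.77937e+02 1.65131e+02 3.50000e-02 2.62000e-01] red z [ 70.9  74.5 202.1] 1.47
```

Emit:
drive_tool(linear=[[0,0,-1],[0,0,-2],[0,0,-3],[0,0,-4.5],[0,0,-6]], turn=[[5,0,0],[10,0,0],[15,0,0],[15,0,0],[15,0,0]], gripper=[0.7,0.7,0.7,0.7,0.7])

```text
t: 8.15
position: [0.5783, 0.1545, 0.0611]
ee_rot: [[0.02, 1.0, -0.012], [0.883, -0.012, 0.468], [0.468, -0.02, -0.883]]
ft_force: [-0.5, 1.2, 0.9]
width: 0.368
grip_force: 0.2
```

```bash
python3 up.py
```

```text
8.15 [0.5783 0.1545 0.0611] toolz [-0.012  0.468 -0.883] 0.3684328390089119 [-0.48768863  1.22171193  0.87413968]
scene 697 axis at z 106.0 [5.81757e+02 1.67110e+02 4.00000e-02 3.33000e-01] red z [  4.6   8.5 126. ] 0.82
side 141 axis at z 32.0 [ 5.79309e+02  1.40085e+02 -2.46000e-01 -1.48000e-01] red z [ 10.7  13.2 111.2] 2.36
```

Run:
```python
from h import *
a=cv2.imread('pics/scene_u.png')[210:390,200:360]; b=cv2.imread('pics/side_u.png')[100:280,220:380]
cv2.imwrite('pics/p5.png',np.hstack([cv2.resize(x,(400,450),interpolation=cv2.INTER_CUBIC) for x in(a,b)]))
```

```text
(no output)
```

View pics/p5.png

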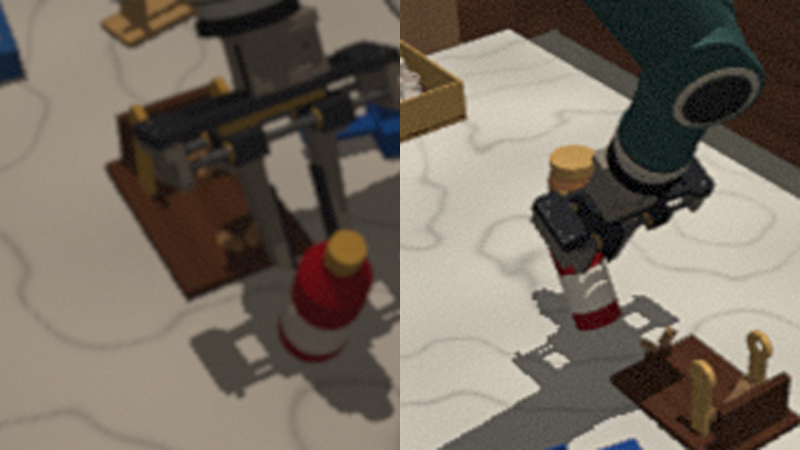

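The bottle slipped out of the tips as it reached the table; it leans about 18° toward +y with its base down (scene crop 325,300). I draw the fingers back along the tool axis so that it can settle.

Emit:
drive_tool(linear=[[0,-2.3,4.3],[0,-4.6,8.6],[0,-6,11],[0,-6,11],[0,-6,11]], turn=[[0,0,0],[0,0,0],[0,0,0],[0,0,0],[0,0,0]], gripper=[0.7,0,0,0,0])

```text
t: 8.75
position: [0.5776, 0.0966, 0.1725]
ee_rot: [[0.016, 1.0, -0.013], [0.883, -0.009, 0.469], [0.469, -0.019, -0.883]]
ft_force: [0.4, 0.9, -0.6]
width: 0.624
grip_force: 0.0
```

Run:
```python
from h import *
S={}
s=ctrl.state();print(s['t'],s['position'],s['width'])
for n in('scene','side'):
    im,d,c=grab(n); P=pts(d,c); S[n]=im; cv2.imwrite(f'pics/{n}_v.png',im); hsv=cv2.cvtColor(im,cv2.COLOR_BGR2HSV)
    red=((hsv[...,0]<8)|(hsv[...,0]>170))&(hsv[...,1]>150)&(hsv[...,2]>30)
    q=P[red&(P[...,0]>.4)&(P[...,0]<.8)&(P[...,1]>.06)&(P[...,1]<.5)&(P[...,2]>.002)&(P[...,2]<.2)]
    print(n,len(q),np.percentile(q,[1,50,99],axis=0).round(3))
cv2.imwrite('pics/p6.png',np.hstack([cv2.resize(x,(400,400),interpolation=cv2.INTER_CUBIC) for x in(S['scene'][200:400,200:400],S['side'][100:300,200:400])]))
```

```text
8.75 [0.57759403 0.09662446 0.17252659] 0.624070953016604
scene 1115 [[0.561 0.165 0.024]
 [0.588 0.255 0.047]
 [0.61  0.288 0.056]]
side 402 [[0.551 0.156 0.008]
 [0.569 0.172 0.039]
 [0.603 0.285 0.057]]
```

View pics/p6.png

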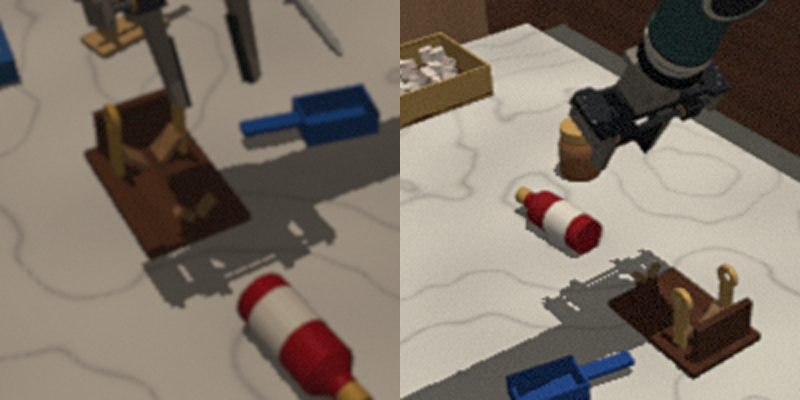

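The bottle now lies on its side, intact, along +y with the cap toward +y (scene crop 300,340; side crop 555,215). That suits a tool-down grasp. I point the tool down over it and measure whether it rolls.

Emit:
drive_tool(linear=[[0,2.5,1],[0,5,1],[0,7.5,1],[0,10,1],[0,12,1]], turn=[[-7,0,0],[-14,0,0],[-21,0,0],[-28,0,0],[-28,0,0]], gripper=[0,0,0,0,0])

```text
t: 9.35
position: [0.5737, 0.2254, 0.1803]
ee_rot: [[0.006, 1.0, -0.015], [1.0, -0.006, 0.001], [0.001, -0.015, -1.0]]
ft_force: [0.1, 0.8, -0.5]
width: 1.003
grip_force: 0.0
```

```bash
cat > lie.py <<'E'
from h import *
from scipy.optimize import least_squares
s=ctrl.state();p,R=s['position'],s['ee_rot'];print(s['t'],p.round(4),R.round(3).tolist(),s['width'].__round__(3))
for k in range(2):
  for n in('scene','side'):
    im,d,c=grab(n); P=pts(d,c); hsv=cv2.cvtColor(im,cv2.COLOR_BGR2HSV)
    red=((hsv[...,0]<8)|(hsv[...,0]>170))&(hsv[...,1]>150)&(hsv[...,2]>30)
    q=P[red&(P[...,0]>.4)&(P[...,0]<.8)&(P[...,1]>.06)&(P[...,1]<.5)&(P[...,2]>.002)&(P[...,2]<.08)]*1000
    if len(q)<30: print(n,'few',len(q)); continue
    y0,y1=np.percentile(q[:,1],[1,99]); b=q[(q[:,1]<y1-22)&(q[:,1]>y0+2)]
    r=least_squares(lambda v:np.hypot((b[:,0]-v[0]-v[1]*(b[:,1]-220))/np.hypot(1,v[1]),b[:,2]-27)-27,[b[:,0].mean(),0],loss='soft_l1',f_scale=2)
    print(n,len(b),'axis x at y220, slope',r.x.round(3),'red y',y0.round(1),y1.round(1),'res',np.median(abs(r.fun)).round(2))
E
python3 lie.py
```

```text
9.35 [0.5737 0.2254 0.1803] [[0.006, 1.0, -0.015], [1.0, -0.006, 0.001], [0.001, -0.015, -1.0]] 1.003
scene 722 axis x at y220, slope [ 5.79862e+02 -8.90000e-02] red y 164.8 288.0 res 0.91
side 351 axis x at y220, slope [ 5.81504e+02 -9.00000e-02] red y 157.2 286.5 res 1.63
scene 702 axis x at y220, slope [ 5.78769e+02 -9.20000e-02] red y 165.0 287.6 res 0.83
side 350 axis x at y220, slope [ 5.79668e+02 -7.50000e-02] red y 156.5 284.9 res 1.93
```

Emit:
drive_tool(linear=[[0.5,0.3,-2],[0.5,0.3,-4],[0.5,0.3,-7],[0.5,0.3,-9],[0.5,0.3,-9]], turn=[[0,-0.9,5.5],[0,-0.9,5.5],[0,-0.9,5.5],[0,-0.9,5.5],[0,-0.9,5.5]], gripper=[0,0,0,0,0])

```text
t: 10.05
position: [0.5802, 0.2139, 0.0875]
ee_rot: [[-0.072, 0.997, -0.005], [0.997, 0.072, -0.004], [-0.004, -0.005, -1.0]]
ft_force: [-0.2, -0.1, 0.3]
width: 1.001
grip_force: 0.0
```

```bash
python3 lie.py
```

```text
10.05 [0.5802 0.2139 0.0875] [[-0.072, 0.997, -0.005], [0.997, 0.072, -0.004], [-0.004, -0.005, -1.0]] 1.001
scene 694 axis x at y220, slope [ 5.79983e+02 -8.70000e-02] red y 165.3 287.7 res 0.82
side 352 axis x at y220, slope [ 5.79714e+02 -8.50000e-02] red y 156.8 286.4 res 1.93
scene 706 axis x at y220, slope [ 5.79787e+02 -8.70000e-02] red y 164.6 287.8 res 0.85
side 351 axis x at y220, slope [ 5.80822e+02 -8.20000e-02] red y 156.5 286.2 res 1.89
```

Emit:
drive_tool(linear=[[0,0.7,-2],[0,1.4,-4.5],[0,1.4,-7],[0,1.4,-9],[0,1.4,-10]], turn=[[0,0,0.8],[0,0,0.8],[0,0,0.8],[0,0,0.8],[0,0,0.8]], gripper=[0,0,0,0,0])

```text
t: 10.75
position: [0.5822, 0.2314, -0.0094]
ee_rot: [[-0.089, 0.996, 0.001], [0.996, 0.089, -0.001], [-0.001, 0.001, -1.0]]
ft_force: [-0.3, -0.2, 0.1]
width: 1.001
grip_force: 0.0
```

Emit:
drive_tool(linear=[[0,0,-0.5],[0,0,-1],[0,0,-1.3],[0,0,-1.3],[0,0,-1.3]], turn=[[0,0,0],[0,0,0],[0,0,0],[0,0,0],[0,0,0]], gripper=[0,0,0,0,0])

```text
t: 11.25
position: [0.5827, 0.2319, -0.0213]
ee_rot: [[-0.09, 0.996, 0.003], [0.996, 0.09, -0.0], [-0.0, 0.003, -1.0]]
ft_force: [-0.9, -0.1, -0.6]
width: 0.999
grip_force: 0.0
```

Emit:
drive_tool(linear=[[-0.3,-0.3,-0.3],[-0.3,-0.3,-0.5],[-0.3,-0.3,-0.5],[-0.3,-0.3,-0.5],[-0.3,-0.3,-0.5]], turn=[[0,0,0],[0,0,0],[0,0,0],[0,0,0],[0,0,0]], gripper=[0,0.1,0.2,0.3,0.6])

```text
t: 11.75
position: [0.5793, 0.2289, -0.0268]
ee_rot: [[-0.09, 0.996, 0.002], [0.996, 0.09, -0.0], [-0.0, 0.002, -1.0]]
ft_force: [0.3, -0.2, -0.0]
width: 0.677
grip_force: 0.0
```

Emit:
drive_tool(linear=[[0,0,0],[0,0,0],[0,0,0],[0,0,0],[0,0,0]], turn=[[0,0,0],[0,0,0],[0,0,0],[0,0,0],[0,0,0]], gripper=[0.6,0.6,0.6,0.6,0.6])

```text
t: 12.25
position: [0.5788, 0.2287, -0.0269]
ee_rot: [[-0.09, 0.996, 0.001], [0.996, 0.09, -0.001], [-0.001, 0.001, -1.0]]
ft_force: [-2.2, -0.2, 2.3]
width: 0.58
grip_force: 30.0
```

Emit:
drive_tool(linear=[[0,0,0],[0,0,0.5],[0,0,1],[0,0,2],[0,0,3]], turn=[[0,0,0],[0,0,0],[0,0,0],[0,0,0],[0,0,0]], gripper=[0.6,0.6,0.6,0.6,0.6])

```text
t: 12.75
position: [0.5794, 0.2286, 0.0038]
ee_rot: [[-0.09, 0.996, 0.002], [0.996, 0.09, -0.0], [-0.001, 0.002, -1.0]]
ft_force: [0.3, 0.4, -3.3]
width: 0.573
grip_force: 30.0
```

Emit:
drive_tool(linear=[[0,0,2.5],[0,0,5],[0,0,7.5],[0,0,9],[0,0,9]], turn=[[0,0,0],[0,0,0],[0,0,0],[0,0,0],[0,0,0]], gripper=[0.6,0.6,0.6,0.6,0.6])

```text
t: 13.25
position: [0.5811, 0.2295, 0.096]
ee_rot: [[-0.09, 0.996, 0.007], [0.996, 0.09, 0.002], [0.001, 0.007, -1.0]]
ft_force: [0.1, 0.2, -3.7]
width: 0.576
grip_force: 30.0
```

```bash
cat > hand.py <<'E'
from h import *
from scipy.optimize import least_squares
s=ctrl.state();p,R=s['position'],s['ee_rot'];print(s['t'],p.round(4),R[:,0].round(3),R[:,2].round(3),round(s['width'],3),s['wrist_torque'].round(2))
for n in('scene','side'):
    im,d,c=grab(n); P=pts(d,c); hsv=cv2.cvtColor(im,cv2.COLOR_BGR2HSV); L=(P-p)@R*1000
    red=((hsv[...,0]<8)|(hsv[...,0]>170))&(hsv[...,1]>150)&(hsv[...,2]>30)
    q=L[red&(abs(L[...,0])<110)&(abs(L[...,1])<35)&(L[...,2]>-95)&(L[...,2]<-15)]
    x0,x1=np.percentile(q[:,0],[1,99]); b=q[(q[:,0]>x0+2)&(q[:,0]<x1-25)]
    r=least_squares(lambda v:np.hypot(b[:,1]-v[0]-v[1]*b[:,0],b[:,2]-v[2]-v[3]*b[:,0])-27,[0,0,-55,0],loss='soft_l1',f_scale=2)
    print(n,len(b),'y,slope,z,slope',r.x.round(3),'toolx ends',x0.round(1),x1.round(1),np.median(abs(r.fun)).round(2))
    wh=(hsv[...,1]<60)&(hsv[...,2]>70)&(abs(L[...,0])<80)&(abs(L[...,1])<35)&(L[...,2]>-85)&(L[...,2]<-25)
    y=(hsv[...,0]>12)&(hsv[...,0]<30)&(hsv[...,1]>110)&(L[...,0]>40)&(L[...,0]<110)&(abs(L[...,1])<25)&(abs(L[...,2]+55)<30)
    if y.sum()>5: print('cap',y.sum(),np.percentile(L[y],[1,50,99],axis=0).round(1).tolist())
E
python3 hand.py
```

```text
13.25 [0.5811 0.2295 0.096 ] [-0.09   0.996  0.001] [ 0.007  0.002 -1.   ] 0.576 [ 0.02 -0.01  0.03]
scene 502 y,slope,z,slope [ 1.1260e+00  6.0000e-03 -5.4009e+01  1.2000e-02] toolx ends 1.5 58.6 0.68
cap 241 [[61.2, -7.6, -68.4], [76.3, 5.5, -62.0], [81.2, 14.9, -44.7]]
side 290 y,slope,z,slope [-1.8390e+00 -4.6000e-02 -5.1792e+01  2.0000e-03] toolx ends -72.2 52.2 3.11
cap 6 [[62.8, -12.0, -64.2], [66.7, -9.3, -52.6], [71.4, -3.3, -49.3]]
```

Emit:
drive_tool(linear=[[0.1,-2,2],[0.3,-6,3],[0.4,-10,3],[0.5,-14,3],[0.6,-18,3]], turn=[[0,0,-2],[0,0,-4],[0,0,-6.5],[0,0,-6.5],[0,0,-6.5]], gripper=[0.6,0.6,0.6,0.6,0.6])

```text
t: 13.85
position: [0.5839, 0.047, 0.1214]
ee_rot: [[0.023, 1.0, -0.001], [1.0, -0.023, -0.001], [-0.001, -0.001, -1.0]]
ft_force: [0.9, 0.0, -3.3]
width: 0.579
grip_force: 30.0
```

Emit:
drive_tool(linear=[[0.1,-3,0],[0.1,-6,0],[0.1,-7.8,0],[0.1,-7.8,0],[0.1,-7.8,0]], turn=[[0,0,0],[0,0,0],[0,0,0],[0,0,0],[0,0,0]], gripper=[0.6,0.6,0.6,0.6,0.6])

```text
t: 14.35
position: [0.5853, -0.0288, 0.1217]
ee_rot: [[0.024, 1.0, -0.001], [1.0, -0.024, 0.0], [0.0, -0.001, -1.0]]
ft_force: [0.3, 1.5, -3.0]
width: 0.576
grip_force: 30.0
```

```bash
python3 hand.py; python3 meas.py h2 178
```

```text
14.35 [ 0.5853 -0.0288  0.1217] [0.024 1.    0.   ] [-0.001  0.    -1.   ] 0.576 [0.04 0.03 0.03]
scene 299 y,slope,z,slope [ 1.3300e+00  1.5000e-02 -5.4085e+01  2.0000e-03] toolx ends -53.3 59.0 0.66
cap 183 [[61.0, -7.4, -69.5], [78.5, 5.2, -60.1], [82.4, 15.0, -44.5]]
side 261 y,slope,z,slope [-5.5310e+00 -1.4500e-01 -5.4121e+01 -9.0000e-03] toolx ends -68.9 32.5 1.88
14.45 [ 0.5858 -0.0273  0.1223] [[0.021, 1.0, 0.0], [1.0, -0.021, 0.0], [0.0, 0.0, -1.0]] grasp in cradle [ -2.7  71.8 141.3] [ 0.11  0.43 -0.15  1.8   0.08  0.91 -0.1 ]
scene 702 red y [  9.4  16.9 131.5 133.3]
scene axis at y70 x,z [ -1.5 176.2] slopes [0.008 0.008] res 0.73
scene cap 184 [  1.9 147.6 181.6] [-10.6 132.1 165.4] [ 12.8 155.8 191.5]
side 395 red y [  1.3   1.9 102.7 104.9]
side axis at y70 x,z [ -4.4 176.2] slopes [-0.088  0.005] res 2.6
```

Emit:
drive_tool(linear=[[0.15,-0.1,-1],[0.25,-0.1,-3],[0.25,-0.1,-5],[0.25,-0.1,-6],[0.25,-0.1,-6]], turn=[[0,0,0],[0,0,0],[0,0,0],[0,0,0],[0,0,0]], gripper=[0.6,0.6,0.6,0.6,0.6])

```text
t: 15.05
position: [0.5873, -0.0299, 0.0612]
ee_rot: [[0.023, 1.0, -0.002], [1.0, -0.023, -0.001], [-0.001, -0.002, -1.0]]
ft_force: [-0.2, 1.6, -4.4]
width: 0.575
grip_force: 30.0
```

```bash
python3 meas.py h3 118
```

```text
15.05 [ 0.5873 -0.0299  0.0612] [[0.023, 1.0, -0.002], [1.0, -0.023, -0.001], [-0.001, -0.002, -1.0]] grasp in cradle [-1.1 69.3 80.2] [ 0.1   0.51 -0.14  1.84  0.1   0.8  -0.11]
scene 671 red y [  5.9  71.7 129.1 131.7]
scene axis at y70 x,z [  0.4 115.1] slopes [0.008 0.004] res 0.67
scene cap 173 [  3.8 145.2 120.1] [ -9.4 130.4 103.3] [ 14.5 153.  130.6]
side 379 red y [ -1.5  -0.6  91.7 103.9]
side axis at y70 x,z [ -0.5 116.2] slopes [-0.056 -0.001] res 2.36
```

Emit:
drive_tool(linear=[[0,0.2,-1.5],[0,0.2,-3],[0,0.2,-4.5],[0,0.2,-5.5],[0,0.2,-5.8]], turn=[[0,0,0],[0,0,0],[0,0,0],[0,0,0],[0,0,0]], gripper=[0.6,0.6,0.6,0.6,0.6])

```text
t: 15.65
position: [0.5873, -0.0283, 0.003]
ee_rot: [[0.024, 1.0, -0.002], [1.0, -0.024, -0.001], [-0.001, -0.002, -1.0]]
ft_force: [-1.3, -0.0, -3.6]
width: 0.579
grip_force: 30.0
```

Emit:
drive_tool(linear=[[0,0,-0.1],[0,0,-0.2],[0,0,-0.3],[0,0,-0.4],[0,0,-0.5]], turn=[[0,0,0],[0,0,0],[0,0,0],[0,0,0],[0,0,0]], gripper=[0.6,0.6,0.6,0.6,0.6])

```text
t: 16.15
position: [0.589, -0.0283, 0.0004]
ee_rot: [[0.024, 1.0, 0.002], [1.0, -0.024, -0.001], [-0.001, 0.002, -1.0]]
ft_force: [-0.6, -0.6, -3.7]
width: 0.571
grip_force: 30.0
```

Emit:
drive_tool(linear=[[0,0,-0.1],[0,0,-0.2],[0,0,-0.3],[0,0,-0.35],[0,0,-0.4]], turn=[[0,0,0],[0,0,0],[0,0,0],[0,0,0],[0,0,0]], gripper=[0.6,0.6,0.6,0.6,0.6])

```text
t: 16.65
position: [0.5887, -0.0283, -0.004]
ee_rot: [[0.024, 1.0, 0.002], [1.0, -0.024, -0.001], [-0.001, 0.002, -1.0]]
ft_force: [-0.4, -0.2, -2.6]
width: 0.571
grip_force: 30.0
```

```bash
python3 meas.py h4 50; python3 -c "
from h import *
print(ctrl.state()['ft_force'],ctrl.state()['wrist_torque'])"
```

```text
16.65 [ 0.5887 -0.0283 -0.004 ] [[0.024, 1.0, 0.002], [1.0, -0.024, -0.001], [-0.001, 0.002, -1.0]] grasp in cradle [ 0.2 70.9 15. ] [ 0.09  0.61 -0.13  1.86  0.12  0.67 -0.13]
scene 686 red y [ -4.7   5.  130.  133. ]
scene axis at y70 x,z [ 2.1 50. ] slopes [ 0.002 -0.004] res 0.79
scene cap 236 [  3.8 144.8  51.7] [-21.6 131.6  28.3] [ 23.3 153.5  66.9]
side 228 red y [-16.4 -15.5 106.  131. ]
side axis at y70 x,z [ 2.9 49.7] slopes [0.03  0.038] res 1.56
[-1.49853833  0.35044893 -3.87895303] [0.01624771 0.03347511 0.04314775]
```

Axis at z≈50; I continue down by small steps until contact.

Emit:
drive_tool(linear=[[0,0,-0.05],[0,0,-0.1],[0,0,-0.15],[0,0,-0.2],[0,0,-0.2]], turn=[[0,0,0],[0,0,0],[0,0,0],[0,0,0],[0,0,0]], gripper=[0.6,0.6,0.6,0.6,0.6])

```text
t: 17.25
position: [0.5887, -0.0283, -0.0047]
ee_rot: [[0.024, 1.0, 0.002], [1.0, -0.024, -0.001], [-0.001, 0.002, -1.0]]
ft_force: [-4.9, -0.6, 7.7]
width: 0.573
grip_force: 30.0
```

Emit:
drive_tool(linear=[[0,0,-0.05],[0,0,-0.1],[0,0,-0.1],[0,0,-0.1],[0,0,-0.1]], turn=[[0,0,0],[0,0,0],[0,0,0],[0,0,0],[0,0,0]], gripper=[0.6,0.6,0.6,0.6,0.6])

```text
t: 17.75
position: [0.5887, -0.0283, -0.0048]
ee_rot: [[0.024, 1.0, 0.002], [1.0, -0.024, -0.001], [-0.001, 0.002, -1.0]]
ft_force: [-7.7, -0.7, 15.0]
width: 0.578
grip_force: 30.0
```

Emit:
drive_tool(linear=[[-0.1,0,0.15],[-0.1,0,0.2],[-0.1,0,0.2],[-0.1,0,0.2],[-0.1,0,0.2]], turn=[[0,0,0],[0,0,0],[0,0,0],[0,0,0],[0,0,0]], gripper=[0.6,0.6,0.4,0.3,0.2])

```text
t: 18.25
position: [0.5881, -0.0282, -0.0049]
ee_rot: [[0.024, 1.0, 0.002], [1.0, -0.024, -0.001], [-0.001, 0.002, -1.0]]
ft_force: [-0.5, -0.2, -0.6]
width: 0.75
grip_force: 0.0
```

Emit:
drive_tool(linear=[[0,0,0],[0,0,0],[0,0,1],[0,0,3],[0,0,5]], turn=[[0,0,0],[0,0,0],[0,0,0],[0,0,0],[0,0,0]], gripper=[0.1,0.1,0.1,0.1,0.1])

```text
t: 18.75
position: [0.5876, -0.0282, 0.046]
ee_rot: [[0.024, 1.0, 0.001], [1.0, -0.024, -0.001], [-0.001, 0.001, -1.0]]
ft_force: [-0.4, -0.5, -0.5]
width: 0.899
grip_force: 0.0
```

Emit:
drive_tool(linear=[[0,0,3],[0,0,6],[0,0,9],[-2,-3,12],[-5,-7,12]], turn=[[0,0,0],[0,0,0],[0,0,0],[0,0,0],[0,0,0]], gripper=[0.1,0.1,0.1,0.1,0.1])

```text
t: 19.25
position: [0.5416, -0.097, 0.1702]
ee_rot: [[0.019, 1.0, 0.012], [1.0, -0.019, -0.001], [-0.001, 0.012, -1.0]]
ft_force: [0.6, -1.3, -0.6]
width: 0.901
grip_force: 0.0
```

```bash
python3 meas.py h5 48
python3 - <<'E'
from h import *
a=cv2.imread('pics/scene_h5.png')[220:340,220:340]; b=cv2.imread('pics/side_h5.png')[200:320,280:400]
cv2.imwrite('pics/p7.png',np.hstack([cv2.resize(x,(400,400),interpolation=cv2.INTER_CUBIC) for x in(a,b)]))
E
```

```text
19.25 [ 0.5416 -0.097   0.1702] [[0.019, 1.0, 0.012], [1.0, -0.019, -0.001], [-0.001, 0.012, -1.0]] grasp in cradle [-45.4   1.1 189.2] [ 0.23  0.31 -0.14  1.86  0.05  0.97  0.05]
scene 797 red y [ -9.4  -6.3 128.8 132. ]
scene axis at y70 x,z [ 0.4 48.1] slopes [-0.002  0.012] res 0.86
scene cap 242 [  3.4 144.4  50.3] [-22.  130.1  26.6] [ 22.7 154.2  64.5]
side 440 red y [-16.6  -6.7 131.3 136.8]
side axis at y70 x,z [ 0.6 47.5] slopes [0.005 0.027] res 1.39
side cap 64 [ -8.7 140.4  50.9] [-22.2 132.2  26.3] [  3.1 151.6  62.6]
```

View pics/p7.png

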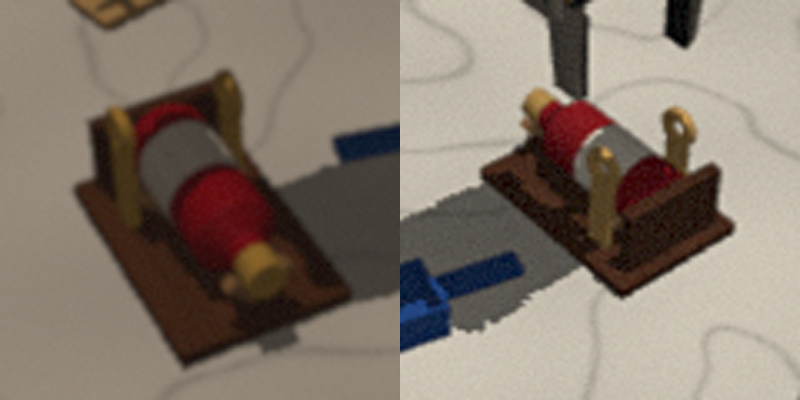

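The picture shows the bottle lying in the rests between the eyelets, neck in the notch (scene crop 255,265), bottom close to the end board, with axis z≈48 and x≈0.5 mm. Now the bar: I turn the tool and hover over the handle.

Emit:
drive_tool(linear=[[-2,-4.5,0],[-4,-9,0],[-6,-13.5,0],[-8,-18,0],[-10,-22.5,0]], turn=[[0,0,-8],[0,0,-16],[0,0,-24],[0,0,-32],[0,0,-40]], gripper=[0.3,0.3,0.3,0.3,0.3])

```text
t: 19.85
position: [0.437, -0.3247, 0.1658]
ee_rot: [[0.665, 0.747, 0.002], [0.747, -0.665, -0.002], [-0.0, 0.003, -1.0]]
ft_force: [0.5, -0.5, 0.7]
width: 0.698
grip_force: 0.0
```

Emit:
drive_tool(linear=[[0,-0.9,0],[0,-0.9,0],[0,-0.9,0],[0,-0.9,-3],[0,-0.9,-5]], turn=[[0,0,-8],[0,0,-16],[0,0,-24],[0,0,-32],[0,0,-36]], gripper=[0.3,0.3,0.3,0.3,0.3])

```text
t: 20.35
position: [0.4379, -0.3319, 0.1147]
ee_rot: [[0.977, 0.215, 0.0], [0.215, -0.977, -0.002], [-0.0, 0.002, -1.0]]
ft_force: [0.7, 0.4, -0.0]
width: 0.702
grip_force: 0.0
```

```bash
cat > bar.py <<'E'
from h import *
s=ctrl.state();p,R=s['position'],s['ee_rot'];print(s['t'],p.round(4),'toolx yaw',np.degrees(np.arctan2(R[1,0],R[0,0])).round(2),'toolz',R[:,2].round(3),s['joint_pos'].round(2))
for n in('scene','side'):
    im,d,c=grab(n); P=pts(d,c)*1000; hsv=cv2.cvtColor(im,cv2.COLOR_BGR2HSV); cv2.imwrite(f'pics/{n}_b.png',im)
    X,Y,Z=P[...,0],P[...,1],P[...,2]
    m=(X>400)&(X<580)&(Y>-360)&(Y<-260)
    red=((hsv[...,0]<8)|(hsv[...,0]>172))&(hsv[...,1]>120)
    for nm,k in(('handle top',m&red&(Z>50)&(Z<60)),('handle all',m&red&(Z>34)&(Z<60)),('shaft',m&(hsv[...,1]<55)&(Z>43)&(Z<52)&(X>478))):
        q=P[k]
        if len(q)<8: print(n,nm,len(q)); continue
        l=cv2.fitLine(q[:,:2].astype(np.float32),cv2.DIST_HUBER,0,.01,.01).ravel(); u=l[:2]*np.sign(l[0]); t=q[:,:2]@u
        c0=cv2.minAreaRect(q[:,:2].astype(np.float32))
        print(n,nm,len(q),'mean',q.mean(0).round(1),'yaw',np.degrees(np.arctan2(u[1],u[0])).round(1),'ends',q[t.argmin()].round(1),q[t.argmax()].round(1),'rect',[np.round(v,1) for v in c0])
E
python3 bar.py
```

```text
20.35 [ 0.4379 -0.3319  0.1147] toolx yaw 12.4 toolz [ 0.    -0.002 -1.   ] [ 0.42  0.37  0.21  1.92 -0.1   0.86 -0.68]
scene handle top 51 mean [ 439.4 -324.9   53.2] yaw 10.8 ends [ 418.3 -327.1   51.9] [ 458.5 -319.2   54.7] rect [array([ 439.1, -326. ]), array([41. , 13.8]), np.float64(13.9)]
scene handle all 92 mean [ 438.3 -324.5   49.1] yaw 13.0 ends [ 416.9 -330.4   46.6] [ 458.5 -319.2   54.7] rect [array([ 438.1, -326.2]), array([43.1, 13.8]), np.float64(13.9)]
scene shaft 75 mean [ 517.9 -310.1   48.4] yaw 13.2 ends [ 481.2 -318.6   50.7] [ 560.  -298.2   48.8] rect [array([ 519. , -309.5]), array([83.7, 23.5]), np.float64(25.7)]
side handle top 158 mean [ 435.4 -331.    53.6] yaw 12.1 ends [ 413.2 -336.2   50.3] [ 458.6 -316.9   51. ] rect [array([ 436.7, -330.1]), array([48.5, 16.6]), np.float64(12.2)]
side handle all 199 mean [ 433.2 -332.1   51.8] yaw 11.3 ends [ 410.9 -333.    49. ] [ 458.6 -316.9   51. ] rect [array([ 435.9, -330.3]), array([50. , 16.6]), np.float64(12.2)]
side shaft 49 mean [ 494.3 -317.2   48.2] yaw 14.4 ends [ 478.3 -321.1   48.8] [ 543.1 -321.7   47.8] rect [array([ 510.5, -314.7]), array([64.9, 15.4]), np.float64(1.2)]
```

Emit:
drive_tool(linear=[[0,0.35,-3],[0,0.35,-6],[0,0.35,-9],[0,0.35,-11.5],[0,0.35,-12.6]], turn=[[0,0,0.6],[0,0,0.6],[0,0,0.6],[0,0,0.6],[0,0,0.6]], gripper=[0.3,0.3,0.3,0.3,0.3])

```text
t: 20.95
position: [0.4375, -0.3282, -0.0118]
ee_rot: [[0.973, 0.231, -0.002], [0.231, -0.973, -0.0], [-0.002, 0.0, -1.0]]
ft_force: [-0.0, -0.1, 0.0]
width: 0.7
grip_force: 0.0
```

Emit:
drive_tool(linear=[[0,0,0],[0,0,0],[0,0,0],[0,0,0],[0,0,0]], turn=[[0,0,0],[0,0,0],[0,0,0],[0,0,0],[0,0,0]], gripper=[0.3,0.5,0.6,0.65,0.7])

```text
t: 21.45
position: [0.4383, -0.3291, -0.0101]
ee_rot: [[0.973, 0.229, 0.001], [0.229, -0.973, -0.003], [0.0, 0.003, -1.0]]
ft_force: [1.2, 0.6, 0.4]
width: 0.377
grip_force: 0.0
```

Emit:
drive_tool(linear=[[0,0,0],[0,0,0],[0,0,0],[0,0,0],[0,0,0]], turn=[[0,0,0],[0,0,0],[0,0,0],[0,0,0],[0,0,0]], gripper=[0.9,0.9,0.9,0.9,0.9])

```text
t: 21.95
position: [0.4378, -0.3288, -0.0108]
ee_rot: [[0.973, 0.229, -0.0], [0.229, -0.973, -0.002], [-0.001, 0.002, -1.0]]
ft_force: [0.1, 0.2, 1.6]
width: 0.169
grip_force: 30.0
```

Emit:
drive_tool(linear=[[0,0,1],[0,0,3],[0,0,6],[0,0,9],[0,0,9]], turn=[[0,0,0],[0,0,0],[0,0,0],[0,0,0],[0,0,0]], gripper=[0.9,0.9,0.9,0.9,0.9])

```text
t: 22.45
position: [0.4403, -0.3307, 0.0834]
ee_rot: [[0.973, 0.229, 0.006], [0.229, -0.973, -0.006], [0.005, 0.007, -1.0]]
ft_force: [0.4, -0.8, -1.3]
width: 0.17
grip_force: 30.0
```

Emit:
drive_tool(linear=[[-0.5,4,0],[-1,8.5,0],[-2,13,0],[-3,17.5,0],[-3.4,21.5,0]], turn=[[0,0,-3],[0,0,-6],[0,0,-9],[0,0,-12],[0,0,-14.6]], gripper=[0.9,0.9,0.9,0.9,0.9])

```text
t: 22.95
position: [0.4018, -0.1117, 0.0787]
ee_rot: [[1.0, -0.026, -0.002], [-0.026, -1.0, -0.001], [-0.002, 0.001, -1.0]]
ft_force: [0.1, -0.5, -0.4]
width: 0.172
grip_force: 30.0
```

Emit:
drive_tool(linear=[[0,3,0],[0,4.4,0],[0,4.4,-2],[0,4.4,-4],[0,4.4,-5.1]], turn=[[0,0,0],[0,0,0],[0,0,0],[0,0,0],[0,0,0]], gripper=[0.9,0.9,0.9,0.9,0.9])

```text
t: 23.45
position: [0.4025, -0.0695, 0.0268]
ee_rot: [[1.0, -0.023, -0.003], [-0.023, -1.0, -0.002], [-0.003, 0.002, -1.0]]
ft_force: [-0.4, 0.1, -0.6]
width: 0.167
grip_force: 30.0
```

```bash
cat > ins.py <<'E'
from h import *
import sys
O=np.array([.5867,-.0992,0]); a=np.radians(-1.4)
C=np.array([[np.cos(a),-np.sin(a),0],[np.sin(a),np.cos(a),0],[0,0,1]])
s=ctrl.state();p,R=s['position'],s['ee_rot']
print(s['t'],p.round(4),'grasp cradle',((p-.057*R[:,2]-O)@C*1000).round(1),'yaw',np.degrees(np.arctan2(R[1,0],R[0,0])).round(2),'toolz',R[:,2].round(4),s['ft_force'].round(1),s['joint_pos'].round(2))
for n in('scene','side'):
    im,d,c=grab(n); cv2.imwrite(f'pics/{n}_{sys.argv[1]}.png',im); L=(pts(d,c)-O)@C*1000; hsv=cv2.cvtColor(im,cv2.COLOR_BGR2HSV)
    g=(abs(L[...,1]-25)<12)&(abs(L[...,2]-84.5)<14)
    k=g&(L[...,0]>-170)&(L[...,0]<-44); q=L[k]   # shaft free part
    if len(q)>10:
        for lo in range(-170,-44,18):
            b=q[(q[:,0]>=lo)&(q[:,0]<lo+18)]
            if len(b)>3: print(n,lo,len(b),'y',np.percentile(b[:,1],[10,50,90]).round(1),'z',np.percentile(b[:,2],[10,50,90]).round(1))
        print('tip x',np.percentile(q[:,0],[97,100]).round(1))
    # eyelets: brass
    br=(hsv[...,0]>10)&(hsv[...,0]<30)&(hsv[...,1]>90)
    for x0 in(-37,37):
        e=L[br&(abs(L[...,0]-x0)<9)&(abs(L[...,1]-25)<22)&(L[...,2]>68)&(L[...,2]<106)]
        if len(e)>10: print(n,'eyelet',x0,len(e),'x',np.percentile(e[:,0],[2,98]).round(1),'y',np.percentile(e[:,1],[2,98]).round(1),'top z',np.percentile(e[:,2],98).round(1))
E
python3 ins.py i1
```

```text
23.45 [ 0.4025 -0.0695  0.0268] grasp cradle [-184.7   25.3   83.8] yaw -1.32 toolz [-0.0029 -0.0016 -1.    ] [-0.4  0.1 -0.6] [-0.04  0.32  0.15  2.29 -0.09  0.54 -1.42]
scene -170 91 y [20.4 28.5 32.7] z [76.4 87.4 93.8]
scene -152 28 y [23.3 26.3 28.4] z [82.6 86.2 89.3]
scene -134 33 y [22.5 26.2 29.5] z [83.5 86.  87.7]
scene -116 34 y [22.1 25.7 27.7] z [82.2 85.1 87.9]
scene -98 33 y [22.6 25.7 28.3] z [81.8 85.8 87.8]
scene -80 33 y [21.9 25.4 27.4] z [81.1 85.3 87.7]
tip x [-66.1 -60.2]
scene eyelet -37 105 x [-39.1 -31.1] y [13.2 41.6] top z 102.4
scene eyelet 37 105 x [34.1 42.3] y [12.8 41.7] top z 102.6
side -80 14 y [20.9 22.6 24.5] z [80.9 83.6 85.8]
tip x [-62.8 -61.5]
side eyelet -37 95 x [-41.8 -34. ] y [10.1 38.1] top z 101.2
side eyelet 37 84 x [31.9 39.7] y [10.1 38.9] top z 101.3
```

Emit:
drive_tool(linear=[[0.2,0.12,0.15],[0.4,0.12,0.15],[0.7,0.12,0.15],[1.0,0.12,0.15],[1.0,0.12,0.15]], turn=[[0,-0.4,0],[0,-0.4,0],[0,-0.4,0],[0,-0.4,0],[0,-0.4,0]], gripper=[0.9,0.9,0.9,0.9,0.9])

```text
t: 24.05
position: [0.4147, -0.0686, 0.03]
ee_rot: [[1.0, -0.024, 0.008], [-0.024, -1.0, -0.002], [0.008, 0.002, -1.0]]
ft_force: [-0.2, 0.4, -0.2]
width: 0.172
grip_force: 30.0
```

```bash
python3 ins.py i2
python3 - <<'E'
from h import *
a=cv2.imread('pics/scene_i2.png')[225:305,235:355]; b=cv2.imread('pics/side_i2.png')[190:290,260:410]
cv2.imwrite('pics/p8.png',np.hstack([cv2.resize(x,(400,270),interpolation=cv2.INTER_CUBIC) for x in(a,b)]))
E
```

```text
24.05 [ 0.4147 -0.0686  0.03  ] grasp cradle [-173.1   26.5   87. ] yaw -1.35 toolz [ 0.0077 -0.0018 -1.    ] [-0.2  0.4 -0.2] [-0.05  0.33  0.15  2.27 -0.09  0.55 -1.42]
scene -170 60 y [17.4 30.2 34.5] z [82.3 93.6 96.4]
scene -152 74 y [22.  28.6 34.5] z [82.4 90.3 96.8]
scene -134 31 y [23.9 27.1 30.2] z [85.6 89.7 91.3]
scene -116 34 y [23.  27.  29.9] z [86.  90.3 92.9]
scene -98 32 y [23.1 26.7 30.5] z [85.4 89.6 92.4]
scene -80 32 y [23.6 26.6 29.8] z [86.8 90.1 92.8]
scene -62 21 y [24.4 26.3 28.3] z [86.5 89.3 91.6]
tip x [-55.1 -48.1]
scene eyelet -37 105 x [-39.  -31.2] y [12.9 40.8] top z 101.8
scene eyelet 37 100 x [34.6 42.2] y [12.1 40.6] top z 101.5
side -80 8 y [21.2 23.1 25.7] z [87.2 89.5 92.4]
side -62 9 y [24.  25.3 26. ] z [86.2 87.7 90.8]
tip x [-49.8 -48.9]
side eyelet -37 87 x [-42.7 -34.3] y [10.1 37.8] top z 101.9
side eyelet 37 83 x [31.6 40.4] y [ 9.6 37.2] top z 101.2
```

View pics/p8.png

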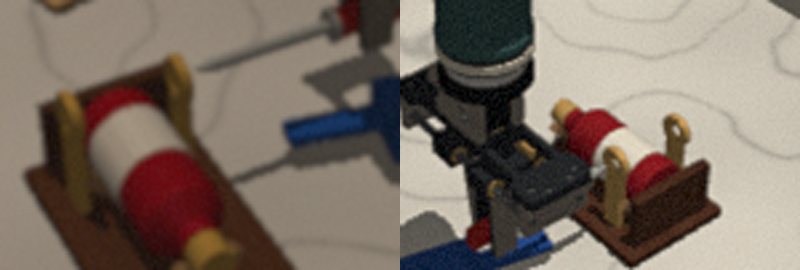

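The shaft lies just short of the near eyelet (scene crop 205,68), in line sideways but about 2 mm high. I lower it and enter.

Emit:
drive_tool(linear=[[0,0,-0.18],[0,0,-0.18],[0.3,0,-0.18],[0.3,0,-0.18],[0.3,0,-0.18]], turn=[[0,0,0],[0,0,0],[0,0,0],[0,0,0],[0,0,0]], gripper=[0.9,0.9,0.9,0.9,0.9])

```text
t: 24.65
position: [0.4169, -0.0686, 0.0278]
ee_rot: [[1.0, -0.024, 0.006], [-0.024, -1.0, -0.002], [0.006, 0.002, -1.0]]
ft_force: [-0.5, 0.3, -1.8]
width: 0.169
grip_force: 30.0
```

```bash
python3 ins.py i3 | grep -v -- '-1[57]'
```

```text
scene -134 33 y [24.  26.8 30.1] z [82.7 86.8 90. ]
scene -116 31 y [23.5 27.2 30.5] z [83.2 87.5 89.2]
scene -98 32 y [23.5 27.2 30.1] z [84.1 87.  89.1]
scene -80 33 y [23.5 27.5 30.3] z [85.2 87.3 89.7]
scene -62 26 y [22.8 26.9 29.1] z [84.  86.7 89.6]
tip x [-54.1 -46.3]
scene eyelet -37 105 x [-39.  -31.2] y [12.1 40.8] top z 102.4
scene eyelet 37 104 x [34.7 42.5] y [14.6 40.6] top z 102.4
side -80 4 y [20.9 22.6 24. ] z [85.5 86.9 88.9]
side -62 11 y [22.8 24.8 27.3] z [84.1 86.6 88.2]
tip x [-49.5 -48. ]
side eyelet -37 90 x [-42.2 -34.5] y [ 8.8 37.5] top z 101.7
side eyelet 37 88 x [31.6 39.1] y [ 9.9 37.7] top z 101.0
```

Emit:
drive_tool(linear=[[0.3,0,0],[0.6,0,0],[1.0,0,0],[1.4,0,0],[1.8,-0.05,0]], turn=[[0,0,0],[0,0,0],[0,0,0],[0,0,0],[0,0,0]], gripper=[0.9,0.9,0.9,0.9,0.9])

```text
t: 25.25
position: [0.4352, -0.069, 0.0278]
ee_rot: [[1.0, -0.023, 0.006], [-0.023, -1.0, -0.002], [0.006, 0.002, -1.0]]
ft_force: [-0.0, -0.5, -1.6]
width: 0.169
grip_force: 30.0
```

Emit:
drive_tool(linear=[[0.4,0,0],[0.8,0,0],[1.2,0,0],[1.6,-0.05,0],[2.0,-0.05,0]], turn=[[0,0,0],[0,0,0],[0,0,0],[0,0,0],[0,0,0]], gripper=[0.9,0.9,0.9,0.9,0.9])

```text
t: 25.75
position: [0.455, -0.0696, 0.0278]
ee_rot: [[1.0, -0.024, 0.006], [-0.024, -1.0, -0.002], [0.006, 0.002, -1.0]]
ft_force: [-0.9, 0.1, -0.9]
width: 0.174
grip_force: 30.0
```

```bash
python3 ins.py i4 | grep -v -- '-1[57]'
python3 - <<'E'
from h import *
b=cv2.imread('pics/scene_i4.png')
im,d,c=grab('scene'); O=np.array([.5867,-.0992,0]); a=np.radians(-1.4)
C=np.array([[np.cos(a),-np.sin(a),0],[np.sin(a),np.cos(a),0],[0,0,1]])
L=(pts(d,c)-O)@C*1000
k=(abs(L[...,1]-25)<12)&(abs(L[...,2]-84.5)<9)&(L[...,0]>-29)&(L[...,0]<29); q=L[k]; print('between eyelets',len(q)); 
if len(q): print(np.percentile(q,[5,50,95],axis=0).round(1))
E
```

```text
25.75 [ 0.455  -0.0696  0.0278] grasp cradle [-132.7   26.4   84.8] yaw -1.36 toolz [ 0.0062 -0.0017 -1.    ] [-0.9  0.1 -0.9] [-0.05  0.38  0.15  2.18 -0.1   0.58 -1.42]
scene -134 50 y [16.8 28.7 35.5] z [79.2 91.8 95.5]
scene -116 84 y [21.8 29.2 33.7] z [79.8 88.9 95.4]
scene -98 29 y [24.6 27.3 29.7] z [83.6 87.3 89.4]
scene -80 35 y [24.3 27.  29. ] z [82.7 87.5 90.5]
scene -62 32 y [24.4 27.4 30.1] z [83.3 87.8 90.8]
tip x [-48.3 -44.7]
scene eyelet -37 90 x [-39.3 -31.7] y [12.9 41.6] top z 102.4
scene eyelet 37 104 x [34.3 42.4] y [14.4 41.6] top z 102.5
side -134 8 y [29.6 33.7 35.2] z [91.2 92.9 95.7]
side -116 5 y [18.4 19.4 19.6] z [77.9 81.8 87.6]
tip x [-106.3 -105.3]
side eyelet 37 82 x [31.2 39.9] y [10.1 38.8] top z 101.4
between eyelets 65
[[-27.7  20.5  75.7]
 [-12.7  26.7  85. ]
 [  7.8  32.4  90.1]]
```

Emit:
drive_tool(linear=[[0.5,0,0],[1,0,0],[1.5,-0.05,0],[2,-0.05,0],[2.5,-0.06,0]], turn=[[0,0,0],[0,0,0],[0,0,0],[0,0,0],[0,0,0]], gripper=[0.9,0.9,0.9,0.9,0.9])

```text
t: 26.4
position: [0.4803, -0.0702, 0.0278]
ee_rot: [[1.0, -0.024, 0.006], [-0.024, -1.0, -0.002], [0.006, 0.002, -1.0]]
ft_force: [-0.2, -1.3, -0.5]
width: 0.171
grip_force: 30.0
```

Emit:
drive_tool(linear=[[0.4,0,0],[0.8,0,0],[1.2,-0.03,0],[1.6,-0.04,0],[2,-0.05,0]], turn=[[0,0,0],[0,0,0],[0,0,0],[0,0,0],[0,0,0]], gripper=[0.9,0.9,0.9,0.9,0.9])

```text
t: 26.9
position: [0.5, -0.0707, 0.0278]
ee_rot: [[1.0, -0.024, 0.006], [-0.024, -1.0, -0.002], [0.006, 0.002, -1.0]]
ft_force: [-0.4, -0.2, -0.6]
width: 0.174
grip_force: 30.0
```

```bash
cat > tip.py <<'E'
from h import *
O=np.array([.5867,-.0992,0]); a=np.radians(-1.4)
C=np.array([[np.cos(a),-np.sin(a),0],[np.sin(a),np.cos(a),0],[0,0,1]])
s=ctrl.state(); p,R=s['position'],s['ee_rot']; print(s['t'],'grasp cradle',((p-.057*R[:,2]-O)@C*1000).round(1),s['ft_force'].round(1),s['wrist_torque'].round(2))
for n in('scene','side'):
    im,d,c=grab(n); cv2.imwrite(f'pics/{n}_tip.png',im); L=(pts(d,c)-O)@C*1000; hsv=cv2.cvtColor(im,cv2.COLOR_BGR2HSV)
    for nm,lo,hi in(('far tip',43.5,80),('mid',-29,29),('collar/near',-75,-43)):
        k=(abs(L[...,1]-25)<14)&(abs(L[...,2]-84.5)<14)&(L[...,0]>lo)&(L[...,0]<hi)&((hsv[...,1]<90)); q=L[k]
        if len(q)>2: print(n,nm,len(q),np.percentile(q,[2,50,98],axis=0).round(1).tolist())
    red=((hsv[...,0]<8)|(hsv[...,0]>172))&(hsv[...,1]>120)&(abs(L[...,1]-25)<14)&(abs(L[...,2]-86)<12)&(L[...,0]<-41)&(L[...,0]>-150); q=L[red]
    if len(q)>2: print(n,'handle',len(q),np.percentile(q,[2,50,98],axis=0).round(1).tolist())
E
python3 tip.py
```

```text
26.9 grasp cradle [-87.7  26.5  84.8] [-0.4 -0.2 -0.6] [0.07 0.14 0.05]
scene mid 173 [[-26.8, 22.7, 71.5], [1.1, 27.9, 85.0], [26.9, 37.9, 91.5]]
scene collar/near 79 [[-68.3, 14.4, 73.7], [-58.1, 27.7, 88.2], [-45.5, 37.7, 96.1]]
scene handle 55 [[-108.1, 19.7, 79.2], [-74.1, 31.0, 90.5], [-65.4, 34.7, 95.2]]
side collar/near 15 [[-61.5, 14.1, 77.2], [-60.3, 15.9, 86.1], [-57.2, 20.1, 94.8]]
side handle 81 [[-112.1, 16.0, 78.0], [-103.7, 23.0, 90.3], [-88.7, 35.0, 95.3]]
```

Emit:
drive_tool(linear=[[0.3,0,0],[0.6,0,0],[0.9,-0.02,0],[1.2,-0.03,0],[1.4,-0.03,0]], turn=[[0,0,0],[0,0,0],[0,0,0],[0,0,0],[0,0,0]], gripper=[0.9,0.9,0.9,0.9,0.9])

```text
t: 27.5
position: [0.5141, -0.071, 0.0278]
ee_rot: [[1.0, -0.024, 0.007], [-0.024, -1.0, -0.002], [0.007, 0.002, -1.0]]
ft_force: [0.6, -0.4, -0.6]
width: 0.174
grip_force: 30.0
```

Emit:
drive_tool(linear=[[0.05,0,0],[0.1,0,0],[0.15,0,0],[0.2,0,0],[0.2,0,0]], turn=[[0,0,0],[0,0,0],[0,0,0],[0,0,0],[0,0,0]], gripper=[0.9,0.9,0.9,0.9,0.9])

```text
t: 28.0
position: [0.5157, -0.071, 0.0278]
ee_rot: [[1.0, -0.024, 0.006], [-0.024, -1.0, -0.002], [0.006, 0.002, -1.0]]
ft_force: [0.2, 0.7, -1.6]
width: 0.168
grip_force: 30.0
```

```bash
python3 tip.py
```

```text
28.0 grasp cradle [-72.   26.6  84.8] [ 0.2  0.7 -1.6] [0.07 0.1  0.01]
scene far tip 12 [[44.1, 22.8, 83.3], [47.9, 26.4, 87.2], [51.7, 30.9, 90.0]]
scene mid 180 [[-27.3, 22.5, 70.9], [0.9, 28.1, 84.8], [27.6, 38.2, 91.0]]
scene collar/near 50 [[-65.5, 13.2, 70.9], [-58.2, 31.5, 91.9], [-43.1, 38.5, 98.3]]
scene handle 56 [[-91.4, 17.3, 78.3], [-57.9, 30.7, 90.5], [-50.1, 35.1, 96.0]]
side collar/near 20 [[-74.7, 13.1, 74.0], [-45.3, 18.1, 90.8], [-43.9, 35.6, 97.6]]
side handle 83 [[-97.2, 16.7, 77.4], [-89.2, 23.7, 90.3], [-71.6, 35.9, 94.2]]
```

Tip out past the far eyelet, about 2 mm to go; I push gently until contact.

Emit:
drive_tool(linear=[[0.05,0,0],[0.1,0,0],[0.15,0,0],[0.2,0,0],[0.2,0,0]], turn=[[0,0,0],[0,0,0],[0,0,0],[0,0,0],[0,0,0]], gripper=[0.9,0.9,0.9,0.9,0.9])

```text
t: 28.6
position: [0.5176, -0.071, 0.0277]
ee_rot: [[1.0, -0.024, 0.006], [-0.024, -1.0, -0.002], [0.006, 0.002, -1.0]]
ft_force: [-0.5, 0.7, 0.7]
width: 0.171
grip_force: 30.0
```

Emit:
drive_tool(linear=[[0.05,0,0],[0.1,0,0],[0.15,0,0],[0.15,0,0],[0.15,0,0]], turn=[[0,0,0],[0,0,0],[0,0,0],[0,0,0],[0,0,0]], gripper=[0.9,0.9,0.9,0.9,0.9])

```text
t: 29.1
position: [0.5176, -0.071, 0.0274]
ee_rot: [[1.0, -0.024, 0.003], [-0.024, -1.0, -0.001], [0.003, 0.001, -1.0]]
ft_force: [-5.5, 0.4, 1.6]
width: 0.173
grip_force: 30.0
```

Emit:
drive_tool(linear=[[-0.1,0,-0.1],[-0.1,0,-0.2],[-0.1,0,-0.2],[-0.1,0,-0.2],[-0.1,0,-0.2]], turn=[[0,0,0],[0,0,0],[0,0,0],[0,0,0],[0,0,0]], gripper=[0.9,0.9,0.9,0.75,0.65])

```text
t: 29.6
position: [0.52, -0.071, 0.0263]
ee_rot: [[1.0, -0.023, 0.01], [-0.023, -1.0, -0.002], [0.01, 0.002, -1.0]]
ft_force: [-0.3, -0.4, -0.4]
width: 0.315
grip_force: 0.0
```

Emit:
drive_tool(linear=[[0,0,0],[0,0,0],[0,0,0],[0,0,0],[0,0,0]], turn=[[0,0,0],[0,0,0],[0,0,0],[0,0,0],[0,0,0]], gripper=[0.5,0.5,0.4,0.4,0.4])

```text
t: 30.1
position: [0.5183, -0.071, 0.0258]
ee_rot: [[1.0, -0.024, 0.007], [-0.024, -1.0, -0.002], [0.007, 0.002, -1.0]]
ft_force: [-0.5, -0.6, -0.4]
width: 0.6
grip_force: 0.0
```

Emit:
drive_tool(linear=[[0,0,1],[0,0,3],[0,0,6],[0,0,10],[-2,0,13]], turn=[[0,0,0],[0,0,0],[0,0,0],[0,0,0],[0,0,0]], gripper=[0.4,0.4,0.4,0.4,0.4])

```text
t: 30.6
position: [0.5006, -0.071, 0.1588]
ee_rot: [[1.0, -0.023, 0.011], [-0.023, -1.0, -0.002], [0.011, 0.002, -1.0]]
ft_force: [0.5, 0.2, -0.1]
width: 0.601
grip_force: 0.0
```

```bash
python3 tip.py; python3 meas.py fin 48
python3 - <<'E'
from h import *
a=cv2.imread('pics/scene_fin.png')[220:340,220:340]; b=cv2.imread('pics/side_fin.png')[200:320,280:400]
cv2.imwrite('pics/p9.png',np.hstack([cv2.resize(x,(400,400),interpolation=cv2.INTER_CUBIC) for x in(a,b)]))
E
```

```text
30.6 grasp cradle [-87.4  26.2 215.8] [ 0.5  0.2 -0.1] [ 0.02  0.1  -0.01]
scene far tip 17 [[43.8, 21.8, 79.5], [46.9, 26.0, 83.2], [54.0, 29.1, 88.8]]
scene mid 177 [[-26.9, 23.0, 71.6], [1.4, 28.5, 82.2], [26.7, 38.1, 88.0]]
scene collar/near 14 [[-74.2, 15.7, 72.5], [-60.5, 21.1, 91.4], [-44.7, 31.7, 94.0]]
scene handle 154 [[-88.8, 23.4, 77.4], [-67.2, 31.2, 88.4], [-47.5, 35.3, 94.1]]
side mid 75 [[-22.4, 20.5, 70.8], [0.6, 23.9, 84.5], [27.3, 29.2, 87.7]]
side collar/near 16 [[-45.8, 14.1, 74.4], [-43.8, 20.2, 88.1], [-43.1, 34.4, 93.2]]
side handle 170 [[-94.9, 17.1, 75.2], [-73.1, 21.1, 88.2], [-47.9, 33.0, 92.3]]
30.7 [ 0.4995 -0.0715  0.1604] [[1.0, -0.024, 0.014], [-0.024, -1.0, -0.002], [0.014, 0.001, -1.0]] grasp in cradle [-88.1  25.6 179.4] [-0.08  0.23  0.18  1.99 -0.05  0.91 -1.47]
scene 703 red y [ -8.3  -4.6 130.3 136.7]
scene axis at y70 x,z [ 0.7 47.8] slopes [-0.01   0.019] res 0.91
scene cap 246 [  3.3 144.4  49.8] [-21.7 128.6  26. ] [ 22.7 153.8  65.7]
side 449 red y [-17.1 -14.  131.8 143.8]
side axis at y70 x,z [ 0.7 47.3] slopes [0.006 0.03 ] res 1.4
side cap 64 [ -9. 140.  52.] [-21.6 132.1  28.2] [  6.6 151.8  62.2]
```

View pics/p9.png

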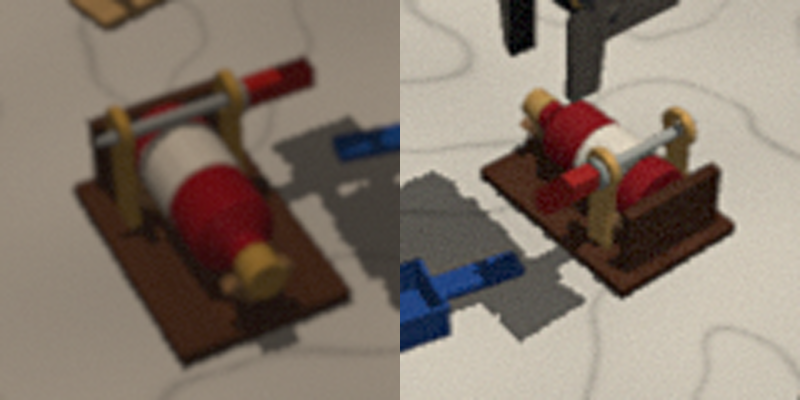

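The bar passes through both eyelets over the bottle. Its tip is at cradle x≈54 (scene crop 100,140), its collar is against the near eyelet (scene crop 243,95), and the bottle is still seated. I hand the job in.

```bash
python3 -c "
from plant import ctrl
print(ctrl.sign_off())"
```

```text
the job is handed in; nothing more can be done
None
```

The job is handed in: the bottle lies in the cradle, neck in the notch and bottom a few mm from the end board, and the bar is through both eyelets with its collar at the near one; on my first, too shallow grasp the bottle slipped out as it reached the table and toppled onto its side, so I re-grasped it there before laying it in.

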